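Level the check stand and hang its test weight

TASK

The deck of the check stand on the bench is out of level. Turn its two foot knobs until the deck sits level (both front corners in line with the red bands on the gauge posts); only then hang the orange test weight by its eye on the deck's slanted peg, slid all the way down to the red collar, and let go of it. The deck must still be level at the end, and the carton, the jar and the roll of tape must be left where they are.

Things in the scene. Friction and masses are not known exactly. Their poses are not given: they have to be found in the camera images.
- stand: Check stand, fixed to the bench: grey base plate 260 (x) x 290 (y) x 12 mm, origin at the centre of its underside, x from front (robot side) to rear, y left, z up. Blue knob at x -100, y +115 mm, yellow knob at x -100, y -115 mm. The deck (52 to 62 mm high when level) turns on a rear pivot at x +100, y 0; its front corners rest on the knobs' screw spindles. Stand yaw varies by 17 degrees.
- knob_left_top (a point): Centre of the top face of the blue left foot knob: upright ribbed cylinder, 48 mm diameter, 36 mm high, top 138 mm above the bench; grip it from above at any yaw. Stays where left (friction 0.12 N m), ample travel, does not move up or down. Clockwise seen from above RAISES the left front deck corner: 0.030 rad of deck tilt per radian of knob, about the line from rear pivot to right knob's axis.
- knob_right_top (a point): Centre of the top face of the yellow right foot knob, the same size and height; it rides on the mechanism, so it leans by up to 5 degrees (top shifts up to 7 mm) as the left corner is raised or lowered. Clockwise seen from above RAISES the right front deck corner (6 mm per radian): 0.030 rad of deck tilt per radian of knob, about the line from the rear pivot to the left knob's axis.
- deck: Tilting aluminium deck with a grey mast and slanted peg at its rear. Origin on the rear pivot at the deck's underside; x to the rear, y left, z normal to the deck: level when z is vertical. Starts 1.5 to 8 degrees off level. A white gauge post stands outside each front corner with a 10 mm red band: the deck is level when both front corners' edges (10 mm thick) line up with the bands.
- peg_root (a point): Slanted steel peg on the mast, fixed to the deck: 12 mm diameter, z axis along the peg from mast to tip; with a level deck it points up at 62 degrees above horizontal, towards the stand's front; y is the deck's y. This point is the root, 212 mm above the bench when level. A red collar of 34 mm diameter takes up the first 6 mm; the tip is at 76 mm.
- peg_seat (a point): Point on the peg's axis 13 mm from its root: the middle of the weight's eye when the weight is fully against the collar.
- weight: Orange test weight, about 350 g, lying flat on the bench: bar 80 (x) x 40 (y) x 14 mm thick with a round eye at its +x end. Origin at the centre of the bar's underside, z up through the thickness (the same on both faces).
- weight_eye (a point): Centre of the eye, 60 mm from the weight's origin along +x and 7 mm up; through hole 32 mm diameter along the weight's z axis, outer diameter 48 mm. The weight may be held by the bar across its 40 mm width.
- carton: Closed cardboard carton 80 x 110 x 60 mm, bystander, origin at the centre of its underside.
- jar: Jar 80 mm diameter, 120 mm high with a blue lid, bystander, origin at the centre of its underside.
- tape: Roll of tan tape lying flat, 100 mm diameter, 45 mm high, bystander, origin at the centre of its underside.
Mind the look-alikes: they are no part of the job. What is meant by the weight is not pink, and is the larger of those in its own colour.

How it is judged:
By the outcome, as a careful person would: the job done as asked, in the order asked, and still so for the second after the job is handed in, with the robot touching nothing.
It also fails if it takes over 72 s, if anything falls off the work surface, if the arm or the gripper's body presses on something with over 40 N, if the wrist force passes 120 N, or if a joint passes its speed limit or range.

ROBOT

A 7-joint arm with a two-finger parallel gripper is mounted at the origin on the work surface. World frame = base frame: x ahead of the robot, y to its left, z up, the work surface at z = 0. Lengths are in mm, angles in rad, forces in N, time in s.
With the tool pointing down it reaches from about 400 to 875 mm from the base axis. Payload 4.4 kg.
Tool frame: the origin (TCP) lies on the centre line of the jaws, within the pads' length; the fingertips stand 25 mm ahead of it and the grasp point (between the pads) lies 6 mm ahead of it; z points along the fingers, x is the direction in which the jaws open and shut, and the axes are right-handed (so a half turn about z gives the same grasp; the last joint's range is limited). The gripper opens to 85 mm and grips with 20 to 120 N. Pads are 22 mm wide; open, the fingers measure 114 mm over their backs; the gripper's body (76 mm by 85 mm) begins 54 mm behind the grasp point. The pads swing forward as they close: fully open they stand 13 mm farther back than shut.
Start: joints at [-1.348, 0.628, 0.038, 1.517, -0.027, 0.996, -0.02], TCP at [185.098, 623.102, 256.313] pointing down, gripper open.
Joint ranges: [-3.06, 3.06], [-0.37, 2.12], [-1.25, 1.32], [0.18, 2.47], [-1.1, 4.24], [0.23, 1.98], [-2.94, 2.94]. Speed limits (rad/s): [2.57, 2.57, 3.14, 3.14, 3.14, 3.14, 3.14].

INTERFACE

Orientations are given as [roll, pitch, yaw] about the fixed x, y, z axes, in that order (R = Rz(yaw) Ry(pitch) Rx(roll)).
In Python, from cell import ctrl, cams gives the robot as it stands. The module is installed in compiled form; this text tells all that it offers.
- The arm moves only by the tool step_arm, never from a script. Its arguments are lists of equal length, an entry for each row: "linear": the shift along the tool's x, y, z in mm, a list of three; "yaw": the turn about the tool's z in rad; "gripper": the opening, from -1 (shut) to 1 (fully open). A call has 1 to 8 rows; each row is the pose to reach, as a shift and turn from the pose commanded when the call began, along the tool's axes at that moment; what a row does not reach only later rows make up. A row lasts 1/12 s, in which the tool goes at most 41.7 mm and 7.16 degrees, less where a joint would pass 70% of its speed; a pose out of reach is approached as far as the arm can. A call with a gripper value outside its range is refused whole. The fingers move at their own pace and stop on an object; the grip force is fixed at half the most. Time passes only in rows, so rows that repeat a pose let the fingers close. It gives the time, the measured TCP pose, the force and the opening at its end, in the units of the state.
- ctrl.read_state(): the state, without advancing time (a new reading comes with each control period).
- cams.get_image(name): name is "scene" or "side" or "wrist"; returns a dict with "frame" (420x560x3 uint8, red, green, blue), "depth" (420x560 float32, mm along the optical axis (not along the pixel's ray), 0 where there is no reading), "intrinsics" (3x3 intrinsics, pixels), "cam_to_world" (4x4, takes a point from camera to world coordinates). Camera axes: x right, y down, z forward; pixel columns grow to the right and rows downward; lengths in mm; the calibration is good to about 2 mm. A picture is of the moment at which its call begins.
- ctrl.finish_job(): hands the job in, once; it reports no verdict.
Trained networks look in the newest picture that a camera, given by its name, has taken for a name from the list of things; names that differ only in an ending like _2 or _b are one class to them, and where a whole thing is asked for, a point or a joint stands for the part that bears it (a point fixed in the world has none). Each returns a list of dicts, best first, with "conf" (0 to 1); they miss things now and then, are a little off and sometimes report something else, mostly with a low value. They report only what shows in the picture. A call takes as long as a camera call. They do not tell look-alikes from the thing itself.
- cams.regions_of(camera, name): "pixels" (420x560 bool, what is visible of it) and "pixel" ([column, row] in pixels, amid what is visible of it).
The state is a dict: "clock": time; "qpos": joint angles; "qd": joint speeds; "tau": joint torques, N m; "eef_pos": TCP position; "tool_rot": TCP orientation; "force": force on the tool from outside, world axes, zero at the start; "torque": the same for the moment, N m; "width": finger opening in mm.
Only numpy, scipy, OpenCV 4.12 (cv2) and the standard library are available. Lean on these libraries where they do the work, as an engineer would, in place of code of your own. Each camera call takes 0.05 s, during which the arm holds its last target.

## Working session

There is one attempt and no reset: what is moved stays moved. The work goes in short steps, Python scripts to look and compute and a tool call to move; the robot and the scene stay as the last step left them, time stands still between calls to the robot, and variables do not carry over. Pictures are saved under pics/ and viewed, and the job is handed in when it is done.

Besides the shell and the picture viewer there is one more tool, called after "Emit:" as name(argument=value, ...), one argument or row to a line, values as JSON. step_arm: Moves the arm, as the interface text tells. Its arguments: {"type":"object","properties":{"linear":{"type":"array"},"yaw":{"type":"array"},"gripper":{"type":"array"}},"required":["linear","yaw","gripper"]}

```bash
mkdir -p pics; cat > h.py <<'E'
import numpy as np, cv2
from cell import ctrl, cams
def grab(n,save=None):
    d=cams.get_image(n)
    if save: cv2.imwrite('pics/'+save+'.png',cv2.cvtColor(d['frame'],cv2.COLOR_RGB2BGR))
    return d
def pw(d,u,v,z=None):
    K=np.array(d['intrinsics']);T=np.array(d['cam_to_world'])
    if z is None: z=d['depth'][int(round(v)),int(round(u))]
    p=np.array([(u-K[0,2])/K[0,0]*z,(v-K[1,2])/K[1,1]*z,z,1])
    return (T@p)[:3]
def cloud(d,m=None):
    K=np.array(d['intrinsics']);T=np.array(d['cam_to_world'])
    D=d['depth'];ok=D>0
    if m is not None: ok&=m
    v,u=np.nonzero(ok);z=D[v,u]
    P=np.stack([(u-K[0,2])/K[0,0]*z,(v-K[1,2])/K[1,1]*z,z],1)
    return P@T[:3,:3].T+T[:3,3],u,v
def proj(d,P):
    K=np.array(d['intrinsics']);T=np.linalg.inv(np.array(d['cam_to_world']))
    P=np.atleast_2d(P);c=P@T[:3,:3].T+T[:3,3]
    q=c@K.T
    return q[:,:2]/q[:,2:]
E
python3 - <<'E'
from h import *
np.set_printoptions(precision=3,suppress=True)
s=ctrl.read_state();print({k:np.round(v,3) for k,v in s.items()})
for n in ['scene','side','wrist']:
    d=grab(n,n+'0');print(n,np.array(d['cam_to_world']),d['intrinsics'])
    for t in ['knob_left_top','knob_right_top','deck','weight','weight_eye','peg_root','peg_seat','carton','jar','tape','stand']:
        for r in cams.regions_of(n,t):
            m=r['pixels'];P,_,_=cloud(d,m)
            if r['conf']>.2: print(t,round(r['conf'],2),np.round(r['pixel']),m.sum(),np.median(P,0) if len(P) else None, P.min(0),P.max(0))
E
```

```text
{'clock': np.float64(0.0), 'qpos': array([-1.348,  0.629,  0.038,  1.518, -0.027,  0.996, -0.02 ]), 'qd': array([ 0.001, -0.001, -0.001, -0.   ,  0.   , -0.002,  0.   ]), 'tau': array([ -0.001, -56.337,   1.226, -19.344,   0.011,   0.01 ,  -0.   ]), 'eef_pos': array([184.92 , 622.53 , 255.399]), 'tool_rot': array([3.142, 0.002, 1.282]), 'force': array([-0.099,  0.868, -0.093]), 'torque': array([ 0.011, -0.013,  0.007]), 'width': np.float64(85.444)}
scene [[    0.885     0.296    -0.358  1045.573]
 [    0.465    -0.542     0.7   -1030.021]
 [    0.014    -0.786    -0.618  1070.918]
 [    0.        0.        0.        1.   ]] [[525.3     0.    286.655]
 [  0.    525.3   206.455]
 [  0.      0.      1.   ]]
knob_left_top 0.8 [298. 189.] 278 [485.725 142.349 130.443] [371.588 125.84   -4.68 ] [507.976 355.734 143.451]
knob_right_top 0.76 [251. 224.] 266 [448.744 -85.559 134.656] [ 421.323 -104.317  105.808] [468.365 -56.875 142.975]
deck 0.85 [305. 230.] 4220 [568.629  -1.776  66.933] [402.34  -96.988  -5.828] [682.065 368.122 283.056]
weight 0.95 [198. 322.] 675 [ 453.848 -354.827   12.
[... 3771 characters left out ...]
736 -377.852   -0.293] [ 708.892 -212.072   65.598]
jar 0.68 [299. 154.] 870 [660.237 428.863  72.728] [623.95  407.761  -4.988] [756.201 734.845 127.056]
tape 0.63 [230. 178.] 670 [426.02  378.719  29.645] [377.343 343.752  -2.659] [476.319 459.189  50.263]
stand 0.95 [287. 242.] 7416 [543.751 -39.019  64.198] [ 403.323 -143.736   -5.088] [761.515 548.397 282.734]
wrist [[  0.284   0.919   0.273 114.738]
 [  0.959  -0.272  -0.081 643.565]
 [ -0.      0.285  -0.959 372.653]
 [  0.      0.      0.      1.   ]] [[351.535   0.    285.947]
 [  0.    351.535 207.571]
 [  0.      0.      1.   ]]
tape 0.96 [192. 373.] 658 [393.391 440.966  12.901] [378.692 414.359  -2.434] [420.757 453.844  36.005]
```

```bash
python3 - <<'E'
import cv2
a=cv2.imread('pics/scene0.png');b=cv2.imread('pics/side0.png')
cv2.imwrite('pics/side0z.png',cv2.resize(b[120:420,120:420],None,fx=2,fy=2,interpolation=cv2.INTER_CUBIC))
cv2.imwrite('pics/scene0z.png',cv2.resize(a[120:400,100:460],None,fx=2,fy=2,interpolation=cv2.INTER_CUBIC))
E
```

```text
(no output)
```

View pics/scene0z.png

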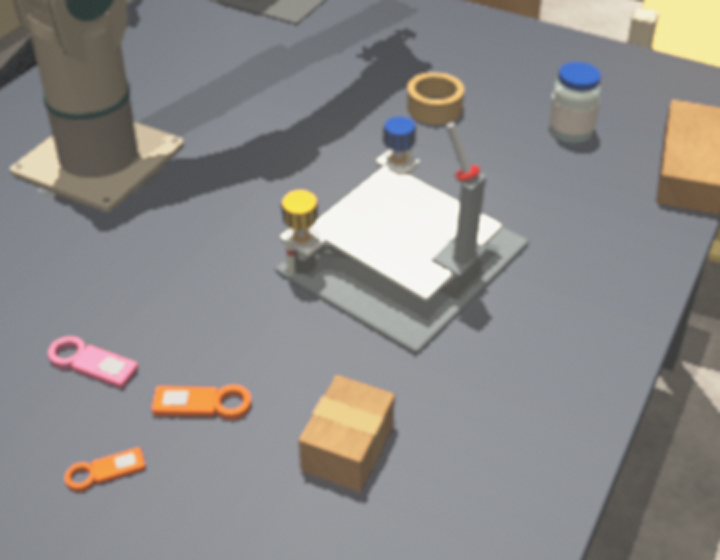

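View pics/side0z.png

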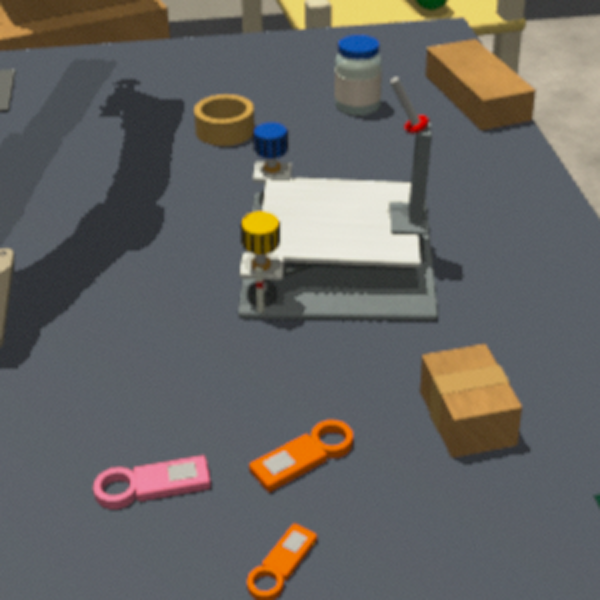

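The target is the large orange piece at side pixel (270,349) (scene (198,322)). The small orange one at side (259,402) and the pink one at (198,360) are the look-alikes. Next I measure the deck plane, the stand pose and the weight.

```bash
cat >> h.py <<'E'
def fitplane(P,it=3):
    ok=np.ones(len(P),bool)
    for _ in range(it):
        c=P[ok].mean(0);n=np.linalg.svd(P[ok]-c,full_matrices=False)[2][2]
        if n[2]<0:n=-n
        r=(P-c)@n;s=max(1.0,2*np.median(abs(r[ok])));ok=abs(r)<2*s
    return c,n,ok.sum(),r[ok].std()
def deckmask(d):
    f=d['frame'].astype(int);
    m=(f.min(2)>170)&(f.max(2)-f.min(2)<40)
    n,l,st,_=cv2.connectedComponentsWithStats(m.astype(np.uint8))
    i=1+np.argmax(st[1:,4]);m=(l==i).astype(np.uint8)
    return cv2.erode(m,np.ones((5,5))).astype(bool),l==i
E
python3 - <<'E'
from h import *
np.set_printoptions(precision=4,suppress=True)
for n in ['scene','side']:
    d=grab(n)
    m,mf=deckmask(d);P,u,v=cloud(d,m)
    c,nn,k,s=fitplane(P);print(n,'deck',m.sum(),c,nn,k,s,'tilt deg',np.degrees(np.arccos(nn[2])))
    cn=cv2.findContours(mf.astype(np.uint8),0,2)[0][0];q=cv2.approxPolyDP(cn,6,True)[:,0];print(q.tolist())
    # backproject corners onto deck plane
    T=np.array(d['cam_to_world']);K=np.array(d['intrinsics'])
    for a in q:
        r=T[:3,:3]@np.array([(a[0]-K[0,2])/K[0,0],(a[1]-K[1,2])/K[1,1],1]);o=T[:3,3];t=((c-o)@nn)/(r@nn);print(a,o+t*r)
    # base plate
    f=cv2.cvtColor(d['frame'],cv2.COLOR_RGB2HSV)
    for t,lo,hi in [('blue',(105,120,30),(125,255,255)),('yellow',(22,120,100),(34,255,255)),('red',(0,180,120),(4,255,255)),('orange',(6,200,150),(14,255,255))]:
        mm=cv2.inRange(f,lo,hi)
        nn_,l,st,ce=cv2.connectedComponentsWithStats(mm)
        for i in range(1,nn_):
            if st[i,4]>12:
                Q,_,_=cloud(d,l==i)
                if len(Q)==0: continue
                print(t,st[i].tolist(),np.median(Q,0),Q.min(0),Q.max(0))
                if t in('blue','yellow'):
                    top=Q[Q[:,2]>Q[:,2].max()-9];print('   top',np.median(top,0),(top.max(0)+top.min(0))/2,np.ptp(top,0))
E
```

```text
scene deck 12043 [1295.7256  856.123  -749.5685] [-0.0011  0.0007  1.    ] 11868 5.436460122344349 tilt deg 0.07564550763283853
[[537, 147], [544, 156], [523, 211], [532, 222], [524, 316], [535, 318], [522, 328], [449, 305], [460, 324], [480, 330], [472, 356], [481, 359], [483, 374], [471, 394], [461, 391], [455, 419], [559, 419], [559, 366], [534, 341], [559, 350], [559, 155]]
[537 147] [1151.2673 2399.3507 -750.8435]
[544 156] [1206.051  2303.4628 -750.7137]
[523 211] [1171.6939 1634.1634 -750.2679]
[532 222] [1229.8048 1556.1126 -750.1473]
[524 316] [1289.1713  841.2269 -749.565 ]
[535 318] [1334.3265  852.6019 -749.5233]
[522 328] [1291.4384  766.2261 -749.5083]
[449 305] [ 976.5572  745.6694 -749.8413]
[460 324] [1046.5391  659.3986 -749.7016]
[480 330] [1131.1987  667.6377 -749.6141]
[472 356] [1129.7814  514.3951 -749.5049]
[481 359] [1165.8526  517.075  -749.467 ]
[483 374] [1187.6832  447.9712 -749.3929]
[471 394] [1164.6651  334.2444 -749.3361]
[461 391] [1127.2742  328.9961 -749.3736]
[455 419] [1134.7005  200.7206 -749.2727]
[559 419] [1478.4101  384.3744 -749.0257]
[559 
[... 2098 characters left out ...]
 [436.8778 -80.083  137.9188] [437.9416 -77.4625 137.8222] [45.9562 46.3066  8.7715]
red [323, 178, 11, 8, 41] [655.2312  -8.0421 217.5162] [638.4968 -17.922  210.9198] [665.4981   9.7128 225.9346]
orange [276, 331, 14, 9, 25] [ 475.3382 -318.3823   13.0319] [ 465.2532 -331.4932   -0.4071] [ 495.7237 -313.24     15.808 ]
orange [245, 334, 51, 29, 137] [ 447.7971 -369.5493   12.8945] [ 390.3602 -392.0281    7.117 ] [ 507.557  -324.8658   19.3969]
orange [254, 386, 24, 32, 71] [ 420.3683 -494.6063    9.8328] [ 390.2978 -529.2713   -0.5792] [ 445.485  -462.4902   12.849 ]
orange [245, 400, 8, 12, 23] [ 381.8366 -499.4874   10.5683] [ 374.8842 -509.7051    3.81  ] [ 391.0853 -488.2696   14.2181]
```

```bash
cat >> h.py <<'E'
def deckmask(d):
    f=d['frame'].astype(int)
    K=np.array(d['intrinsics']);T=np.array(d['cam_to_world']);D=d['depth']
    v,u=np.indices(D.shape);P=np.stack([(u-K[0,2])/K[0,0]*D,(v-K[1,2])/K[1,1]*D,D],-1)@T[:3,:3].T+T[:3,3]
    m=(f.min(2)>150)&(f.max(2)-f.min(2)<45)&(P[...,2]>30)&(P[...,2]<110)&(P[...,0]>420)&(P[...,0]<720)&(abs(P[...,1])<200)
    n,l,st,_=cv2.connectedComponentsWithStats(m.astype(np.uint8))
    i=1+np.argmax(st[1:,4]);m=(l==i).astype(np.uint8)
    return cv2.erode(m,np.ones((5,5))).astype(bool),l==i
def deck(d):
    m,mf=deckmask(d);P,u,v=cloud(d,m)
    c,n,k,s=fitplane(P)
    return c,n,k,s,mf
E
python3 - <<'E'
from h import *
np.set_printoptions(precision=4,suppress=True)
N=[]
for n in ['scene','side']:
  for rep in range(2):
    d=grab(n); c,nn,k,s,mf=deck(d);N.append(nn)
    print(n,c,nn,k,s,np.degrees(np.arccos(nn[2])))
    # bench plane check
    P,u,v=cloud(d); b=P[(abs(P[:,2])<15)&(P[:,0]>350)&(P[:,0]<800)&(P[:,1]>-300)&(P[:,1]<-170)]
    print('  bench',fitplane(b))
  T=np.array(d['cam_to_world']);K=np.array(d['intrinsics'])
  cn=max(cv2.findContours(mf.astype(np.uint8),0,2)[0],key=len);q=cv2.approxPolyDP(cn,5,True)[:,0]
  for a in q:
        r=T[:3,:3]@np.array([(a[0]-K[0,2])/K[0,0],(a[1]-K[1,2])/K[1,1],1]);o=T[:3,3];t=((c-o)@nn)/(r@nn);print(a,o+t*r)
  # base plate points
  g=P[(P[:,2]>8)&(P[:,2]<17)&(P[:,0]>380)&(P[:,0]<750)&(abs(P[:,1])<190)]
  print('base',len(g),cv2.minAreaRect(g[:,:2].astype(np.float32)))
  # weight
  w=P[(P[:,2]>6)&(P[:,2]<20)&(P[:,0]>380)&(P[:,0]<525)&(P[:,1]<-300)&(P[:,1]>-400)]
  print('weight',len(w),cv2.minAreaRect(w[:,:2].astype(np.float32)))
E
```

```text
scene [551.5282  10.7753  65.8527] [ 0.0307 -0.0293  0.9991] 2247 2.3279868564268695 2.430386260337584
  bench (array([ 580.9392, -232.948 ,    0.0064]), array([-0.0021,  0.0014,  1.    ]), np.int64(5512), np.float64(2.1632296173144026))
scene [552.3155   6.5366  65.8023] [ 0.0293 -0.0309  0.9991] 2082 2.335580428173882 2.4417309064611037
  bench (array([ 580.8361, -232.9486,    0.0102]), array([-0.002 ,  0.0032,  1.    ]), np.int64(5505), np.float64(2.147343581776647))
[294 195] [460.3572 163.965   73.3739]
[255 236] [447.4636 -57.753   66.8834]
[314 268] [650.2834 -87.7931  60.0094]
[328 255] [663.3609 -24.4336  61.5889]
[328 221] [605.0514 104.753   67.2995]
[296 204] [485.8445 127.8004  71.5067]
base 2152 ((561.5599365234375, 13.27008056640625), (370.9016418457031, 271.2783203125), 80.49527740478516)
weight 595 ((447.35443115234375, -353.3690490722656), (141.6196746826172, 54.113704681396484), 22.2321834564209)
side [554.3339  18.5438  66.2814] [ 0.0383 -0.0284  0.9989] 1998 1.863046713509301 2.732089457365682
  bench (array([ 551.4998, -234.2181,    0.4854]), array([-0.0001,  0.
[... 252 characters left out ...]
), np.int64(5484), np.float64(1.7896453735210718))
[247 202] [455.0519 164.5466  73.8907]
[251 224] [453.6732  51.1671  70.7423]
[260 229] [475.3849  24.7804  69.2241]
[255 248] [451.3993 -58.2946  67.7364]
[329 251] [641.1781 -92.6578  60.0012]
[328 238] [651.8307 -36.6157  61.2018]
[315 236] [618.8458 -23.7921  62.7395]
[314 222] [630.1745  41.6342  64.1807]
[323 221] [656.4997  43.7122  63.3007]
[324 211] [670.8386  93.2339  64.1861]
[255 210] [473.2569 119.7244  71.9775]
base 2110 ((553.9212036132812, 18.811477661132812), (295.26611328125, 259.4326171875), 79.42411804199219)
weight 770 ((449.2735900878906, -347.5222473144531), (123.98932647705078, 51.470550537109375), 24.421979904174805)
```

```bash
cat >> h.py <<'E'
def shift(target,psi=None):
    s=ctrl.read_state();r,p,y=s['tool_rot']
    from scipy.spatial.transform import Rotation as R
    M=R.from_euler('xyz',[r,p,y]).as_matrix()
    d=M.T@(np.array(target)-s['eef_pos'])
    dy=None
    if psi is not None:
        dy=-((psi-y+np.pi)%(2*np.pi)-np.pi)
    print('at',np.round(s['eef_pos'],1),'yaw',round(float(y),3),'t',round(float(s['clock']),2),'F',np.round(s['force'],1),'q',np.round(s['qpos'],2),'-> linear',np.round(d,1),'yaw',None if dy is None else round(float(dy),3))
E
python3 - <<'E'
from h import *
shift([481,151,235],-0.3)
E
```

```text
at [185.1 623.1 256.3] yaw 1.282 t 2.1 F [ 0.5  0.6 -0.7] q [-1.35  0.63  0.04  1.52 -0.03  1.   -0.02] -> linear [-368.3  418.1   21.3] yaw 1.582
```

Emit:
step_arm(
  linear=[
    [-368, 418, 21],
    [-368, 418, 21],
    [-368, 418, 21],
    [-368, 418, 21],
    [-368, 418, 21],
    [-368, 418, 21],
    [-368, 418, 21],
    [-368, 418, 21],
  ],
  yaw=[1.58, 1.58, 1.58, 1.58, 1.58, 1.58, 1.58, 1.58],
  gripper=[1, 1, 1, 1, 1, 1, 1, 1],
)

```text
clock: 2.77
eef_pos: [362.8, 339.3, 244.0]
tool_rot: [-3.141, -0.001, 0.276]
force: [0.7, 0.6, -0.0]
width: 85.5
```

```bash
python3 - <<'E'
from h import *
shift([481,151,235],-0.3)
E
```

```text
at [362.8 339.3 244. ] yaw 0.276 t 2.77 F [ 0.7  0.6 -0. ] q [-1.04  0.44  0.32  1.96 -0.2   0.77 -0.32] -> linear [ 62.4 213.4   8.9] yaw 0.576
```

Emit:
step_arm(
  linear=[
    [62, 213, 9],
    [62, 213, 9],
    [62, 213, 9],
    [62, 213, 9],
    [62, 213, 9],
    [62, 213, 9],
    [62, 213, 9],
    [62, 213, 9],
  ],
  yaw=[0.57, 0.57, 0.57, 0.57, 0.57, 0.57, 0.57, 0.57],
  gripper=[1, 1, 1, 1, 1, 1, 1, 1],
)

```text
clock: 3.43
eef_pos: [481.1, 153.1, 234.7]
tool_rot: [-3.141, 0.0, -0.29]
force: [-0.7, -0.2, -0.0]
width: 85.2
```

```bash
python3 - <<'E'
from h import *
np.set_printoptions(precision=1,suppress=True)
d=grab('wrist','w1')
print(d['cam_to_world'])
for t in ['knob_left_top','knob_right_top']:
    for r in cams.regions_of('wrist',t):
        P,_,_=cloud(d,r['pixels']);
        if len(P):
            top=P[(P[:,2]>128)&(P[:,2]<150)]
            print(t,r['conf'],r['pixel'],len(top), cv2.minEnclosingCircle(top[:,:2].astype(np.float32)) if len(top) else 0,top.mean(0) if len(top) else 0)
f=cv2.cvtColor(d['frame'],cv2.COLOR_RGB2HSV)
mm=cv2.inRange(f,(105,100,30),(125,255,255))
Q,_,_=cloud(d,mm>0);Q=Q[(Q[:,2]>132)&(Q[:,2]<144)];print(len(Q),Q.mean(0),cv2.minAreaRect(Q[:,:2].astype(np.float32)),np.percentile(Q[:,:2],[2,98],axis=0).mean(0))
shift([481,151,235],-0.3)
E
```

```text
[[  1.   -0.3  -0.1 501.4]
 [ -0.3  -0.9  -0.3 222.6]
 [ -0.    0.3  -1.  351.1]
 [  0.    0.    0.    1. ]]
knob_left_top 0.75 [282.9, 210.9] 4232 ((478.8727722167969, 155.12704467773438), 25.414451599121094) [479.4 157.  136.3]
3979 [479.3 156.8 136.5] ((479.0584716796875, 156.08096313476562), (46.41006088256836, 47.196746826171875), 82.83399963378906) [479.2 156.3]
at [480.  155.4 234.6] yaw -0.285 t 3.58 F [ 0.2  0.5 -0.4] q [-0.7  0.5  0.5  1.9 -0.3  0.8 -0.3] -> linear [ 2.2  3.9 -0.4] yaw 0.015
```

View pics/w1.png

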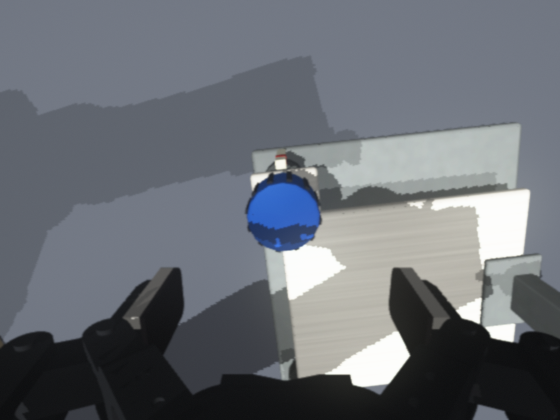

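Wrist view: the blue knob is at (283,212), with the deck beside it. The arm had not fully settled, so I measure again at rest.

```bash
cat >> h.py <<'E'
def knob(cam,col):
    d=grab(cam);f=cv2.cvtColor(d['frame'],cv2.COLOR_RGB2HSV)
    lo,hi=((105,100,30),(125,255,255)) if col=='blue' else ((20,110,60),(36,255,255))
    mm=cv2.inRange(f,lo,hi)
    n,l,st,ce=cv2.connectedComponentsWithStats(mm)
    best=None
    for i in range(1,n):
        Q,_,_=cloud(d,l==i)
        Q=Q[(Q[:,2]>132)&(Q[:,2]<144)] if len(Q) else Q
        if len(Q)>20 and (best is None or len(Q)>len(best)): best=Q
    Q=best;(cx,cy),r=cv2.minEnclosingCircle(Q[:,:2].astype(np.float32))
    return len(Q),Q.mean(0).round(1),(round(cx,1),round(cy,1),round(r,1)),cv2.minAreaRect(Q[:,:2].astype(np.float32))[:2]
E
python3 - <<'E'
from h import *
print(knob('wrist','blue'))
shift([480,155,132])
print(knob('wrist','blue'))
E
```

```text
(3953, array([479.2, 156.8, 136.5]), (478.6, 155.8, 24.4), ((478.97607421875, 155.8968048095703), (46.10215759277344, 46.879844665527344)))
at [480.  155.4 234.7] yaw -0.285 t 3.63 F [-1.1  0.5  0.6] q [-0.69  0.49  0.47  1.95 -0.31  0.77 -0.33] -> linear [  0.2   0.4 102.7] yaw None
(3949, array([479.3, 156.8, 136.6]), (479.4, 155.8, 24.1), ((478.96002197265625, 155.9931640625), (46.534461975097656, 46.688819885253906)))
```

```bash
python3 - <<'E'
from h import *
np.set_printoptions(precision=1,suppress=True)
from scipy.optimize import minimize
for n in ['scene','side']:
  d=grab(n);f=cv2.cvtColor(d['frame'],cv2.COLOR_RGB2HSV)
  for col,lo,hi,g in [('blue',(100,100,20),(130,255,255),(480,154)),('yellow',(18,110,40),(36,255,255),(440,-77))]:
    mm=cv2.inRange(f,lo,hi)>0
    a=np.linspace(0,2*np.pi,48,endpoint=False)
    def sil(c):
        pts=np.concatenate([np.stack([c[0]+24*np.cos(a),c[1]+24*np.sin(a),0*a+z],1) for z in (102,138)])
        return cv2.convexHull(proj(d,pts).astype(np.float32))
    c0=proj(d,[[*g,120]])[0].astype(int);w=np.zeros(mm.shape,np.uint8);w[c0[1]-25:c0[1]+25,c0[0]-25:c0[0]+25]=1
    m=(mm&(w>0))
    best=None
    for x in np.arange(g[0]-10,g[0]+10.1,1):
      for y in np.arange(g[1]-10,g[1]+10.1,1):
        h=sil((x,y));M=np.zeros((420*4,560*4),np.uint8);cv2.fillConvexPoly(M,np.round((h+.5)*4-.5).astype(np.int32),1)
        M=cv2.resize(M.astype(np.float32),(560,420),interpolation=cv2.INTER_AREA)
        i=np.minimum(M,m).sum()/np.maximum(M,m).sum()
        if best is None or i>best[0]: best=(i,x,y)
    print(n,col,best,m.sum())
E
```

```text
scene blue (np.float32(0.54870206), np.float64(480.0), np.float64(160.0)) 144
scene yellow (np.float32(0.7816847), np.float64(439.0), np.float64(-73.0)) 253
side blue (np.float32(0.8901099), np.float64(479.0), np.float64(155.0)) 264
side yellow (np.float32(0.8552732), np.float64(438.0), np.float64(-73.0)) 372
```

Emit:
step_arm(
  linear=[
    [0, 0, 40],
    [0, 0, 75],
    [0, 0, 103],
    [0, 0, 103],
    [0, 0, 103],
    [0, 0, 103],
    [0, 0, 103],
    [0, 0, 103],
  ],
  yaw=[0, 0, 0, 0, 0, 0, 0, 0],
  gripper=[1, 1, 1, 1, 0, -1, -1, -1],
)

```text
clock: 4.45
eef_pos: [479.7, 154.6, 133.8]
tool_rot: [-3.14, 0.002, -0.287]
force: [-4.6, 1.5, 7.2]
width: 46.4
```

Emit:
step_arm(
  linear=[
    [0, 0, 0],
    [0, 0, 0],
    [0, 0, 0],
  ],
  yaw=[0, 0, 0],
  gripper=[-1, -1, -1],
)

```text
clock: 4.7
eef_pos: [479.7, 154.6, 133.8]
tool_rot: [-3.14, 0.002, -0.287]
force: [-4.9, 1.1, 7.7]
width: 46.3
```

Emit:
step_arm(
  linear=[
    [0, 0, 0],
    [0, 0, 0],
    [0, 0, 0],
    [0, 0, 0],
    [0, 0, 0],
    [0, 0, 0],
    [0, 0, 0],
    [0, 0, 0],
  ],
  yaw=[-0.11, -0.22, -0.33, -0.44, -0.55, -0.66, -0.77, -0.88],
  gripper=[-1, -1, -1, -1, -1, -1, -1, -1],
)

```text
clock: 5.37
eef_pos: [480.1, 154.7, 133.8]
tool_rot: [-3.14, -0.001, 0.598]
force: [-4.7, 1.1, 6.0]
width: 46.4
```

Emit:
step_arm(
  linear=[
    [0, 0, 0],
    [0, 0, 0],
    [0, 0, 0],
    [0, 0, 0],
    [0, 0, 0],
    [0, 0, 0],
    [0, 0, 0],
    [0, 0, 0],
  ],
  yaw=[-0.11, -0.22, -0.33, -0.44, -0.55, -0.66, -0.77, -0.8],
  gripper=[-1, -1, -1, -1, -1, -1, -1, -1],
)

```text
clock: 6.03
eef_pos: [480.4, 155.0, 133.8]
tool_rot: [3.141, -0.001, 1.398]
force: [-5.3, 3.2, 5.2]
width: 46.6
```

```bash
cat >> h.py <<'E'
YAW=-0.176
def level(reps=2):
    N=[]
    for n in ['scene','side']:
      for rep in range(reps):
        d=grab(n);c,nn,k,s,mf=deck(d)
        P,u,v=cloud(d); b=P[(abs(P[:,2])<15)&(P[:,0]>350)&(P[:,0]<800)&(P[:,1]>-300)&(P[:,1]<-170)]
        bn=fitplane(b)[1]
        e=nn[:2]-bn[:2]
        x=e@[np.cos(YAW),np.sin(YAW)];y=e@[-np.sin(YAW),np.cos(YAW)]
        zl=200*x-115*y;zr=200*x+115*y
        N.append((x,y));print(n,'nx %.4f ny %.4f k %d  left %+.1fmm right %+.1fmm'%(x,y,k,zl,zr))
    x,y=np.mean(N,0);zl=200*x-115*y;zr=200*x+115*y
    print('mean nx %.4f ny %.4f left %+.2f right %+.2f mm; tilt deg %.2f; turn CCW L %.2f R %.2f'%(x,y,zl,zr,np.degrees(np.hypot(x,y)),zl/6,zr/6))
E
python3 - <<'E'
from h import *
shift([479,155,134]);print(ctrl.read_state()['torque'])
level(2)
E
```

```text
at [480.4 155.  133.8] yaw 1.398 t 6.03 F [-5.3  3.2  5.2] q [-0.3   0.61 -0.11  2.03  0.12  0.5   0.91] -> linear [-0.2 -1.4 -0.2] yaw None
[ 0.62436318  1.04280007 -0.10580516]
scene nx 0.0121 ny 0.0218 k 1977  left -0.1mm right +4.9mm
scene nx 0.0114 ny 0.0219 k 2043  left -0.2mm right +4.8mm
side nx 0.0110 ny 0.0237 k 517  left -0.5mm right +4.9mm
side nx 0.0091 ny 0.0207 k 469  left -0.5mm right +4.2mm
mean nx 0.0109 ny 0.0220 left -0.35 right +4.71 mm; tilt deg 1.41; turn CCW L -0.06 R 0.79
```

Emit:
step_arm(
  linear=[
    [0, 0, 0],
    [0, 0, 0],
    [0, 0, 0],
    [0, 0, -40],
    [0, 0, -80],
    [0, 0, -100],
    [0, 0, -100],
  ],
  yaw=[0, 0, 0, 0, 0, 0, 0],
  gripper=[1, 1, 1, 1, 1, 1, 1],
)

```text
clock: 6.82
eef_pos: [484.1, 154.2, 236.6]
tool_rot: [3.133, -0.005, 1.391]
force: [1.2, 0.4, 0.0]
width: 85.1
```

```bash
python3 - <<'E'
from h import *
shift([439,-85,235],0.3)
E
```

```text
at [484.1 154.2 236.6] yaw 1.391 t 6.82 F [1.2 0.4 0. ] q [-0.27  0.45 -0.13  1.94  0.09  0.75  0.94] -> linear [-243.4   -1.6    0.4] yaw 1.091
```

Emit:
step_arm(
  linear=[
    [-243, -2, 0],
    [-243, -2, 0],
    [-243, -2, 0],
    [-243, -2, 0],
    [-243, -2, 0],
    [-243, -2, 0],
    [-243, -2, 0],
    [-243, -2, 0],
  ],
  yaw=[1.09, 1.09, 1.09, 1.09, 1.09, 1.09, 1.09, 1.09],
  gripper=[1, 1, 1, 1, 1, 1, 1, 1],
)

```text
clock: 7.48
eef_pos: [434.7, -88.6, 231.6]
tool_rot: [3.14, 0.001, 0.379]
force: [0.7, 0.6, 0.5]
width: 85.4
```

Emit:
step_arm(
  linear=[
    [0, 0, 0],
    [0, 0, 0],
    [0, 0, 0],
  ],
  yaw=[0.0, 0.0, 0],
  gripper=[1, 1, 1],
)

```text
clock: 7.73
eef_pos: [435.7, -84.8, 231.5]
tool_rot: [-3.142, 0.0, 0.396]
force: [-0.7, 0.3, 0.6]
width: 85.7
```

```bash
python3 - <<'E'
from h import *
grab('wrist','w2')
print(knob('wrist','yellow'))
shift([439,-75,134],0.3)
level(2)
E
```

```text
(4296, array([436. , -70.2, 136.5]), (436.1, -71.6, 25.1), ((436.8544921875, -71.1904296875), (47.71609115600586, 47.39176940917969)))
at [435.7 -84.8 231.6] yaw 0.395 t 7.83 F [0.1 0.6 0. ] q [ 0.01  0.38  0.16  2.1  -0.09  0.67  0.63] -> linear [ 6.8 -7.7 97.6] yaw 0.095
scene nx 0.0140 ny 0.0231 k 2179  left +0.1mm right +5.4mm
scene nx 0.0126 ny 0.0210 k 2146  left +0.1mm right +4.9mm
side nx 0.0162 ny 0.0214 k 1835  left +0.8mm right +5.7mm
side nx 0.0153 ny 0.0221 k 1855  left +0.5mm right +5.6mm
mean nx 0.0145 ny 0.0219 left +0.39 right +5.42 mm; tilt deg 1.50; turn CCW L 0.07 R 0.90
```

View pics/w2.png

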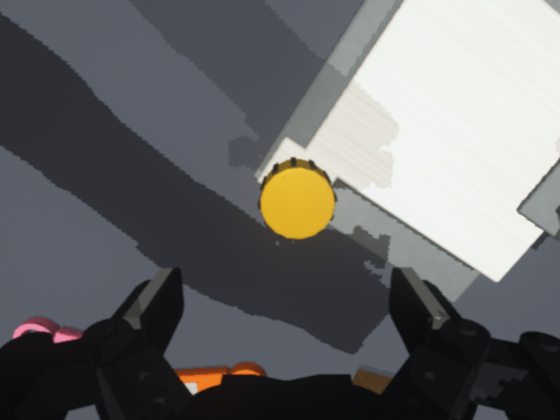

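Emit:
step_arm(
  linear=[
    [6, -12, 20],
    [6, -12, 60],
    [6, -12, 97],
    [6, -12, 97],
    [6, -12, 97],
    [6, -12, 97],
    [6, -12, 97],
    [6, -12, 97],
  ],
  yaw=[0, 0, 0, 0, 0, 0, 0, 0],
  gripper=[1, 1, 1, 1, 0, -1, -1, -1],
)

```text
clock: 8.7
eef_pos: [438.0, -72.2, 137.3]
tool_rot: [3.139, -0.004, 0.392]
force: [-1.7, 0.3, 5.9]
width: 46.2
```

Emit:
step_arm(
  linear=[
    [0, 0, 0],
    [0, 0, 0],
  ],
  yaw=[0, 0],
  gripper=[-1, -1],
)

```text
clock: 8.87
eef_pos: [438.0, -72.2, 137.3]
tool_rot: [3.139, -0.004, 0.392]
force: [-1.8, -0.0, 5.8]
width: 46.2
```

Emit:
step_arm(
  linear=[
    [0, 0, 0],
    [0, 0, 0],
    [0, 0, 0],
    [0, 0, 0],
    [0, 0, 0],
    [0, 0, 0],
    [0, 0, 0],
    [0, 0, 0],
  ],
  yaw=[-0.12, -0.24, -0.36, -0.48, -0.6, -0.72, -0.84, -0.88],
  gripper=[-1, -1, -1, -1, -1, -1, -1, -1],
)

```text
clock: 9.53
eef_pos: [438.6, -71.5, 137.4]
tool_rot: [3.136, -0.001, 1.277]
force: [0.4, 2.0, 5.1]
width: 46.3
```

Emit:
step_arm(
  linear=[
    [0, 0, 0],
    [0, 0, 0],
  ],
  yaw=[0, 0],
  gripper=[-1, -1],
)

```text
clock: 9.7
eef_pos: [438.7, -71.5, 137.3]
tool_rot: [3.136, -0.001, 1.272]
force: [-0.0, 3.4, 8.3]
width: 46.4
```

```bash
python3 - <<'E'
from h import *
shift([439,-75,134]);grab('scene','s3');grab('side','d3')
level(3)
E
```

```text
at [438.7 -71.5 137.3] yaw 1.272 t 9.7 F [-0.   3.4  8.3] q [ 0.19  0.55 -0.13  2.19  0.17  0.41  1.2 ] -> linear [-3.2  1.3  3.3] yaw None
scene nx -0.0004 ny -0.0034 k 1954  left +0.3mm right -0.5mm
scene nx -0.0020 ny -0.0022 k 1945  left -0.1mm right -0.7mm
scene nx -0.0011 ny -0.0036 k 1901  left +0.2mm right -0.6mm
side nx 0.0032 ny -0.0023 k 1859  left +0.9mm right +0.4mm
side nx 0.0030 ny -0.0017 k 1897  left +0.8mm right +0.4mm
side nx 0.0023 ny -0.0032 k 1780  left +0.8mm right +0.1mm
mean nx 0.0008 ny -0.0027 left +0.48 right -0.15 mm; tilt deg 0.16; turn CCW L 0.08 R -0.02
```

Emit:
step_arm(
  linear=[
    [0, 0, 0],
    [0, 0, 0],
    [0, 0, 0],
    [0, 0, -40],
    [0, 0, -80],
    [0, 0, -110],
    [0, 0, -110],
    [0, 0, -110],
  ],
  yaw=[0, 0, 0, 0, 0, 0, 0, 0],
  gripper=[1, 1, 1, 1, 1, 1, 1, 1],
)

```text
clock: 10.77
eef_pos: [437.6, -72.3, 246.6]
tool_rot: [3.137, -0.0, 1.271]
force: [-0.5, 0.5, -0.1]
width: 85.3
```

```bash
cat >> h.py <<'E'
def wlevel(save=None):
    d=grab('wrist',save);c,nn,k,s,mf=deck(d)
    P,u,v=cloud(d)
    b=P[(abs(P[:,2])<12)&(P[:,0]>250)]
    bc,bn,bk,bs=fitplane(b)
    e=nn[:2]-bn[:2]
    x=e@[np.cos(YAW),np.sin(YAW)];y=e@[-np.sin(YAW),np.cos(YAW)]
    print('wrist k',k,s.round(2),'deck n',nn.round(4),'z at c',c.round(1),'bench',bn.round(4),bc.round(1),bk,'nx %.4f ny %.4f L %.2f R %.2f'%(x,y,200*x-115*y,200*x+115*y))
E
python3 - <<'E'
from h import *
shift([439,-75,134])
wlevel('w4');wlevel()
level(3)
E
```

```text
at [437.6 -72.3 246.6] yaw 1.271 t 10.77 F [-0.5  0.5 -0.1] q [ 0.25  0.36 -0.19  2.08  0.1   0.71  1.26] -> linear [ -2.2   1.6 112.6] yaw None
wrist k 27256 0.67 deck n [ 0.0032 -0.0041  1.    ] z at c [528.3  27.9  60.8] bench [ 1.5e-03 -3.0e-04  1.0e+00] [ 405.9 -114.2   -1.4] 122805 nx 0.0024 ny -0.0035 L 0.88 R 0.08
wrist k 27160 0.66 deck n [ 0.003 -0.004  1.   ] z at c [528.8  28.1  60.8] bench [ 1.4e-03 -3.0e-04  1.0e+00] [ 403.6 -113.2   -1.4] 122771 nx 0.0022 ny -0.0034 L 0.83 R 0.04
scene nx 0.0003 ny -0.0032 k 2144  left +0.4mm right -0.3mm
scene nx -0.0014 ny -0.0007 k 2064  left -0.2mm right -0.4mm
scene nx -0.0001 ny -0.0010 k 2028  left +0.1mm right -0.1mm
side nx 0.0019 ny -0.0024 k 1830  left +0.7mm right +0.1mm
side nx 0.0026 ny -0.0030 k 1833  left +0.9mm right +0.2mm
side nx 0.0019 ny -0.0003 k 1688  left +0.4mm right +0.3mm
mean nx 0.0008 ny -0.0018 left +0.37 right -0.03 mm; tilt deg 0.11; turn CCW L 0.06 R -0.01
```

View pics/w4.png

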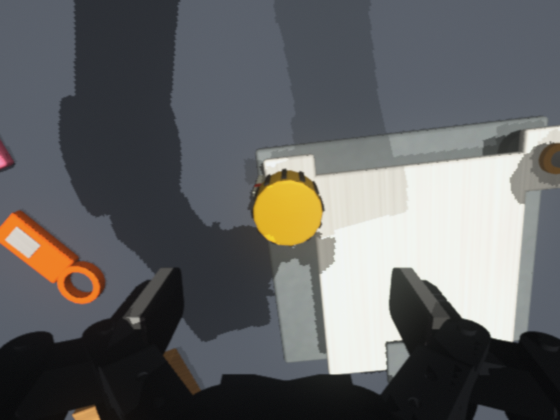

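```bash
python3 - <<'E'
from h import *
shift([480,155,236],1.27)
E
```

```text
at [436.2 -71.8 244. ] yaw 1.272 t 11.17 F [-0.3 -0.1  0.6] q [ 0.25  0.36 -0.19  2.08  0.1   0.71  1.26] -> linear [229.6 -24.9   7.9] yaw 0.002
```

Emit:
step_arm(
  linear=[
    [230, -25, 8],
    [230, -25, 8],
    [230, -25, 8],
    [230, -25, 8],
    [230, -25, 8],
    [230, -25, 8],
    [230, -25, 8],
    [230, -25, 8],
  ],
  yaw=[0.1, 0.2, 0.3, 0.4, 0.5, 0.5, 0.5, 0.5],
  gripper=[1, 1, 1, 1, 1, 1, 1, 1],
)

```text
clock: 11.83
eef_pos: [480.0, 156.9, 236.0]
tool_rot: [-3.141, 0.001, 0.776]
force: [-1.7, -0.8, 0.9]
width: 85.4
```

```bash
python3 - <<'E'
from h import *
wlevel('w5')
print(knob('wrist','blue'))
wlevel()
shift([479.5,155.3,133])
E
```

```text
wrist k 18832 0.63 deck n [ 0.0031 -0.0043  1.    ] z at c [547.   51.3  60.8] bench [ 1.5e-03 -3.0e-04  1.0e+00] [469.6 184.   -1.4] 137636 nx 0.0023 ny -0.0037 L 0.87 R 0.03
(3937, array([477.8, 156.2, 136.4]), (478.8, 155.3, 24.9), ((478.76361083984375, 155.3840789794922), (46.69047546386719, 47.79414367675781)))
wrist k 19740 0.64 deck n [ 0.0031 -0.0043  1.    ] z at c [546.9  50.3  60.8] bench [ 1.5e-03 -3.0e-04  1.0e+00] [469.7 180.7  -1.3] 136976 nx 0.0023 ny -0.0036 L 0.87 R 0.04
at [480.2 153.5 236.4] yaw 0.77 t 11.98 F [ 0.3 -0.8 -0.2] q [-0.31  0.45 -0.08  1.94  0.05  0.76  0.35] -> linear [  1.   -1.8 103.4] yaw None
```

Emit:
step_arm(
  linear=[
    [1, -2, 40],
    [1, -2, 75],
    [1, -2, 103],
    [1, -2, 103],
    [1, -2, 103],
    [1, -2, 103],
    [1, -2, 103],
    [1, -2, 103],
  ],
  yaw=[0, 0, 0, 0, 0, 0, 0, 0],
  gripper=[1, 1, 1, 1, 0, -1, -1, -1],
)

```text
clock: 12.65
eef_pos: [479.3, 155.8, 135.9]
tool_rot: [3.141, 0.002, 0.771]
force: [-2.8, -3.8, 6.7]
width: 46.3
```

Emit:
step_arm(
  linear=[
    [0, 0, 0],
    [0, 0, 0],
    [0, 0, 0],
    [0, 0, 0],
    [0, 0, 0],
    [0, 0, 0],
    [0, 0, 0],
  ],
  yaw=[0, 0, -0.06, -0.12, -0.13, -0.13, -0.13],
  gripper=[-1, -1, -1, -1, -1, -1, -1],
)

```text
clock: 13.23
eef_pos: [479.3, 155.7, 135.9]
tool_rot: [3.14, 0.002, 0.901]
force: [-4.2, -3.9, 8.0]
width: 46.3
```

Emit:
step_arm(
  linear=[
    [0, 0, 0],
    [0, 0, 0],
    [0, 0, 0],
    [0, 0, -40],
    [0, 0, -80],
    [0, 0, -100],
    [0, 0, -100],
    [0, 0, -100],
  ],
  yaw=[0, 0, 0, 0, 0, 0, 0, 0],
  gripper=[1, 1, 1, 1, 1, 1, 1, 1],
)

```text
clock: 13.9
eef_pos: [480.8, 158.0, 235.2]
tool_rot: [3.14, -0.003, 0.902]
force: [-0.3, 0.1, -1.3]
width: 85.5
```

```bash
python3 - <<'E'
from h import *
wlevel();wlevel()
level(3)
E
```

```text
wrist k 18815 0.63 deck n [ 1.5e-03 -4.0e-04  1.0e+00] z at c [539.9  50.5  60.5] bench [ 1.5e-03 -3.0e-04  1.0e+00] [469.5 191.2  -1.4] 135226 nx 0.0001 ny -0.0001 L 0.02 R 0.00
wrist k 19148 0.64 deck n [ 1.9e-03 -6.0e-04  1.0e+00] z at c [540.6  51.   60.5] bench [ 1.5e-03 -3.0e-04  1.0e+00] [467.3 190.1  -1.4] 135047 nx 0.0004 ny -0.0002 L 0.11 R 0.06
scene nx -0.0040 ny -0.0019 k 2023  left -0.6mm right -1.0mm
scene nx -0.0017 ny 0.0020 k 2034  left -0.6mm right -0.1mm
scene nx -0.0018 ny 0.0005 k 1981  left -0.4mm right -0.3mm
side nx 0.0022 ny 0.0146 k 354  left -1.2mm right +2.1mm
side nx -0.0072 ny 0.0087 k 316  left -2.4mm right -0.4mm
side nx 0.0057 ny 0.0137 k 369  left -0.4mm right +2.7mm
mean nx -0.0011 ny 0.0063 left -0.94 right +0.50 mm; tilt deg 0.36; turn CCW L -0.16 R 0.08
```

```bash
python3 - <<'E'
from h import *
shift([430,-345,220],-1.15)
E
```

```text
at [479.4 157.4 232.9] yaw 0.902 t 14.3 F [0.2 0.2 0.4] q [-0.28  0.46 -0.13  1.94  0.08  0.75  0.44] -> linear [-424.8  272.7   13.2] yaw 2.052
```

Emit:
step_arm(
  linear=[
    [-425, 273, 5],
    [-425, 273, 5],
    [-425, 273, 5],
    [-425, 273, 5],
    [-425, 273, 5],
    [-425, 273, 5],
    [-425, 273, 5],
    [-425, 273, 5],
  ],
  yaw=[2.05, 2.05, 2.05, 2.05, 2.05, 2.05, 2.05, 2.05],
  gripper=[1, 1, 1, 1, 1, 1, 1, 1],
)

```text
clock: 14.97
eef_pos: [446.6, -176.1, 230.3]
tool_rot: [-3.141, 0.0, -0.104]
force: [1.0, 0.5, 0.4]
width: 85.5
```

```bash
python3 - <<'E'
from h import *
shift([430,-345,220],-1.15)
E
```

```text
at [ 446.6 -176.1  230.3] yaw -0.104 t 14.97 F [1.  0.5 0.4] q [ 0.2   0.43  0.17  2.01 -0.11  0.71  0.33] -> linear [  1.  169.7  10.3] yaw 1.046
```

Emit:
step_arm(
  linear=[
    [1, 170, 10],
    [1, 170, 10],
    [1, 170, 10],
    [1, 170, 10],
    [1, 170, 10],
    [1, 170, 10],
    [1, 170, 10],
    [1, 170, 10],
  ],
  yaw=[1.05, 1.05, 1.05, 1.05, 1.05, 1.05, 1.05, 1.05],
  gripper=[1, 1, 1, 1, 1, 1, 1, 1],
)

```text
clock: 15.63
eef_pos: [431.3, -343.8, 219.8]
tool_rot: [3.141, 0.001, -1.105]
force: [0.4, 0.3, 1.4]
width: 85.1
```

Emit:
step_arm(
  linear=[
    [0, 0, 0],
    [0, 0, 0],
    [0, 0, 0],
  ],
  yaw=[0.03, 0.03, 0.03],
  gripper=[1, 1, 1],
)

```text
clock: 15.88
eef_pos: [431.7, -343.3, 220.2]
tool_rot: [3.141, 0.0, -1.125]
force: [0.1, -0.0, 0.1]
width: 85.5
```

```bash
cat >> h.py <<'E'
def weight(cam='wrist',save=None):
    d=grab(cam,save);f=cv2.cvtColor(d['frame'],cv2.COLOR_RGB2HSV)
    mm=cv2.inRange(f,(5,150,80),(16,255,255))
    mm=cv2.morphologyEx(mm,cv2.MORPH_CLOSE,np.ones((5,5)))
    n,l,st,ce=cv2.connectedComponentsWithStats(mm)
    out=[]
    for i in range(1,n):
        if st[i,4]<300: continue
        Q,u,v=cloud(d,l==i);Q=Q[(Q[:,2]<30)]
        if len(Q)<200 : continue
        out.append((st[i].tolist(),np.median(Q,0).round(1),cv2.minAreaRect(Q[:,:2].astype(np.float32))))
    return d,l,out
E
python3 - <<'E'
from h import *
shift([430,-345,220],-1.15)
d,l,o=weight('wrist','w6')
for x in o: print(x)
for t in ['weight','weight_eye']:
  for r in cams.regions_of('wrist',t): print(t,r['conf'],np.round(r['pixel']),r['pixels'].sum())
E
```

```text
at [ 431.7 -343.3  220.2] yaw -1.125 t 15.88 F [ 0.1 -0.   0.1] q [ 0.32  0.57  0.45  1.84 -0.33  0.8  -0.17] -> linear [0.9 2.3 0.2] yaw 0.025
([273, 96, 53, 129, 2878], array([ 464.5, -342. ,   12.6]), ((452.744140625, -346.298095703125), (119.35863494873047, 48.341773986816406), 24.926515579223633))
weight 0.86 [397. 245.] 1595
weight 0.8 [242. 305.] 3741
weight 0.59 [298. 171.] 4658
weight_eye 0.89 [300. 172.] 4732
weight_eye 0.68 [395. 247.] 1703
weight_eye 0.56 [242. 304.] 3730
```

View pics/w6.png

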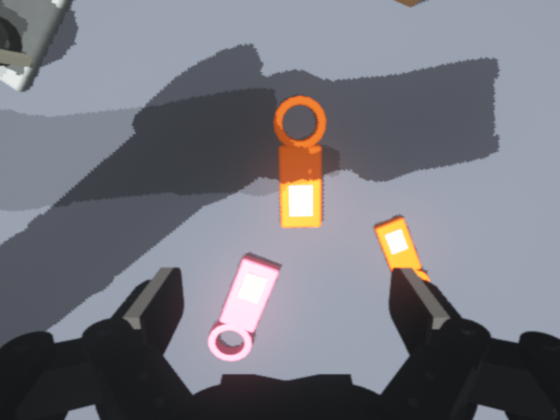

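Candidates in the wrist view: large orange at (300,162), small orange at (400,248), pink at (245,300). The large orange is the one meant, since it is the larger of its colour. I confirm it in a crop and fit its axes.

```bash
python3 - <<'E'
from h import *
np.set_printoptions(precision=1,suppress=True)
d=grab('wrist');K=np.array(d['intrinsics']);T=np.array(d['cam_to_world'])
def onz(a,z):
    r=T[:3,:3]@np.array([(a[0]-K[0,2])/K[0,0],(a[1]-K[1,2])/K[1,1],1]);o=T[:3,3];return (o+(z-o[2])/r[2]*r)
r=[x for x in cams.regions_of('wrist','weight') if abs(x['pixel'][0]-300)<25 and abs(x['pixel'][1]-170)<40][0]
m=r['pixels'].astype(np.uint8)
f=cv2.cvtColor(d['frame'],cv2.COLOR_RGB2HSV)
m2=cv2.inRange(f,(3,120,60),(30,255,255));m2[:, :265]=0;m2[:,335:]=0;m2[235:]=0
cs,h=cv2.findContours(m2,cv2.RETR_CCOMP,cv2.CHAIN_APPROX_NONE)
for c,hh in zip(cs,h[0]):
    if len(c)<40: continue
    W=np.array([onz(p,13) for p in c[:,0]])[:,:2].astype(np.float32)
    print(len(c),'hole' if hh[3]>=0 else 'outer',cv2.minEnclosingCircle(W),cv2.minAreaRect(W),cv2.boundingRect(c))
crop=d['frame'][80:250,230:440];cv2.imwrite('pics/w6z.png',cv2.cvtColor(cv2.resize(crop,None,fx=3.5,fy=3.5,interpolation=cv2.INTER_CUBIC),cv2.COLOR_RGB2BGR))
E
```

```text
323 outer ((451.4345397949219, -347.959716796875), 62.38724136352539) ((452.34649658203125, -347.5441589355469), (122.75231170654297, 46.75938034057617), 27.357789993286133) (273, 95, 53, 133)
111 hole ((421.4154357910156, -362.895263671875), 19.760278701782227) ((421.75311279296875, -363.5125732421875), (33.702728271484375, 26.08068084716797), 25.5802059173584) (287, 183, 28, 35)
99 hole ((485.980224609375, -329.9365234375), 15.905491828918457) ((486.29302978515625, -329.8241271972656), (30.79298973083496, 31.13463020324707), 70.6066665649414) (281, 104, 36, 37)
```

View pics/w6z.png

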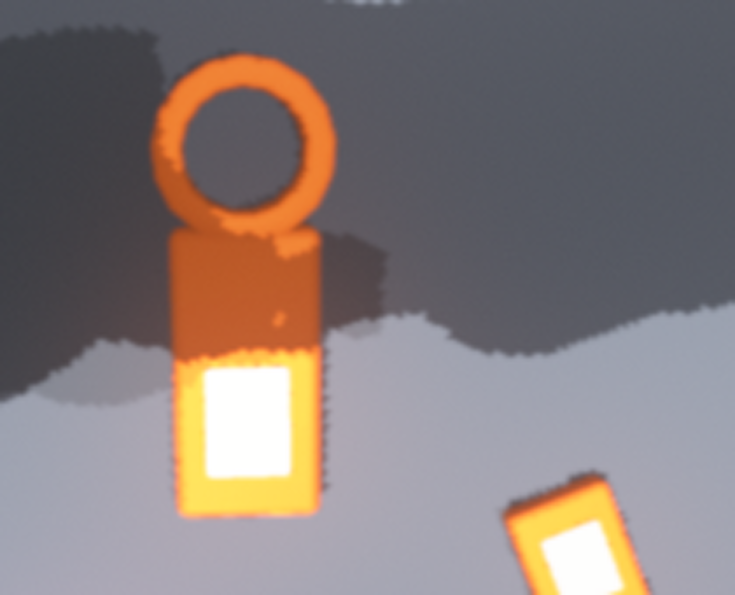

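```bash
python3 - <<'E'
from h import *
shift([433.5,-357,27],-1.096)
E
```

```text
at [ 431.6 -343.6  220.5] yaw -1.127 t 16.13 F [0.6 0.3 0. ] q [ 0.33  0.57  0.45  1.84 -0.34  0.8  -0.18] -> linear [ 13.    4.1 193.5] yaw -0.031
```

Emit:
step_arm(
  linear=[
    [13, 4, 40],
    [13, 4, 80],
    [13, 4, 120],
    [13, 4, 155],
    [13, 4, 175],
    [13, 4, 175],
    [13, 4, 175],
    [13, 4, 175],
  ],
  yaw=[-0.03, -0.03, -0.03, -0.03, -0.03, -0.03, -0.03, -0.03],
  gripper=[1, 1, 1, 1, 1, 1, 1, 1],
)

```text
clock: 16.8
eef_pos: [434.2, -357.9, 46.7]
tool_rot: [-3.141, -0.002, -1.098]
force: [0.6, -0.5, 1.5]
width: 85.4
```

```bash
python3 - <<'E'
from h import *
shift([433.5,-357,27],-1.096)
grab('wrist','w7')
E
```

```text
at [ 434.2 -357.9   46.7] yaw -1.098 t 16.8 F [ 0.6 -0.5  1.5] q [ 0.46  0.83  0.28  1.92 -0.48  0.45 -0.01] -> linear [-1.2  0.2 19.7] yaw -0.002
```

View pics/w7.png

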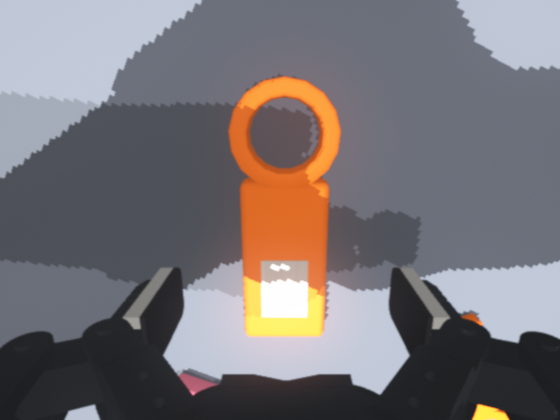

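Emit:
step_arm(
  linear=[
    [0, 0, 10],
    [0, 0, 20],
    [0, 0, 20],
    [0, 0, 20],
    [0, 0, 20],
    [0, 0, 20],
    [0, 0, 20],
    [0, 0, 20],
  ],
  yaw=[0, 0, 0, 0, 0, 0, 0, 0],
  gripper=[1, 1, 1, 0, -1, -1, -1, -1],
)

```text
clock: 17.52
eef_pos: [433.8, -357.3, 26.0]
tool_rot: [-3.141, -0.001, -1.098]
force: [-1.2, -0.1, 3.6]
width: 38.2
```

Emit:
step_arm(
  linear=[
    [0, 0, 0],
    [0, 0, 0],
    [0, 0, 0],
  ],
  yaw=[0, 0, 0],
  gripper=[-1, -1, -1],
)

```text
clock: 17.77
eef_pos: [433.8, -357.4, 26.0]
tool_rot: [-3.141, -0.001, -1.098]
force: [0.2, 0.6, 5.0]
width: 38.0
```

```bash
python3 - <<'E'
from h import *
shift([433.5,-357,27],-1.096)
grab('wrist','w8')
E
```

```text
at [ 433.8 -357.4   26. ] yaw -1.098 t 17.77 F [0.2 0.6 5. ] q [ 0.48  0.87  0.25  1.92 -0.49  0.41  0.  ] -> linear [-0.4  0.1 -1. ] yaw -0.002
```

View pics/w8.png

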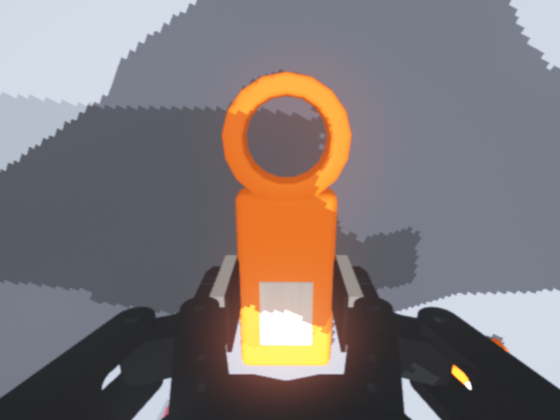

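Emit:
step_arm(
  linear=[
    [0, 0, -20],
    [0, 0, -60],
    [0, 0, -100],
    [0, 0, -140],
    [0, 0, -180],
    [0, 0, -220],
    [0, 0, -220],
    [0, 0, -220],
  ],
  yaw=[0, 0, 0, 0, 0, 0, 0, 0],
  gripper=[-1, -1, -1, -1, -1, -1, -1, -1],
)

```text
clock: 18.48
eef_pos: [434.2, -357.4, 247.1]
tool_rot: [-3.14, -0.003, -1.098]
force: [0.5, 1.3, -4.8]
width: 38.2
```

```bash
python3 - <<'E'
from h import *
np.set_printoptions(precision=1,suppress=True)
shift([433.5,-357,350])
grab('wrist','w9')
for n in ['scene','side']:
    d=grab(n,n+'9');f=cv2.cvtColor(d['frame'],cv2.COLOR_RGB2HSV)
    P,u,v=cloud(d)
    k=(P[:,2]>205)&(P[:,2]<300)&(P[:,0]>560)&(P[:,0]<720)&(abs(P[:,1])<80)
    Q=P[k]
    for lo in range(205,295,10):
        q=Q[(Q[:,2]>=lo)&(Q[:,2]<lo+10)]
        if len(q):print(n,lo,len(q),np.median(q,0))
    m=cv2.inRange(f,(0,150,90),(6,255,255))>0
    R,uu,vv=cloud(d,m);kk=(R[:,2]>190)&(R[:,2]<240)&(R[:,0]>600);print('red',kk.sum(),np.median(R[kk],0),uu[kk].mean(),vv[kk].mean())
    h,w=d['frame'].shape[:2];c=proj(d,[[640,0,240]])[0].astype(int)
    cr=d['frame'][c[1]-45:c[1]+45,c[0]-60:c[0]+60];print('crop origin',c-[60,45])
    cv2.imwrite('pics/%s9z.png'%n,cv2.cvtColor(cv2.resize(cr,None,fx=6,fy=6,interpolation=cv2.INTER_CUBIC),cv2.COLOR_RGB2BGR))
E
```

```text
at [ 434.2 -357.4  247.1] yaw -1.098 t 18.48 F [ 0.5  1.3 -4.8] q [ 0.3  0.6  0.5  1.8 -0.3  0.9 -0.1] -> linear [  -0.3    0.3 -103. ] yaw None
scene 205 70 [662.5  -3.5 210.3]
scene 215 55 [654.7   0.9 220.5]
scene 225 18 [647.9   3.1 229.2]
scene 235 18 [641.5   2.9 240.9]
scene 245 18 [636.2   5.2 249.4]
scene 255 20 [629.7   7.1 260.2]
scene 265 17 [625.6   7.  270.5]
scene 275 14 [620.3   8.8 278.3]
red 23 [656.5  -1.1 220.9] 332.5652173913044 204.69565217391303
crop origin [267 151]
side 205 60 [648.7  -4.7 210.6]
side 215 55 [649.    0.3 220.7]
side 225 20 [639.1   3.8 229.7]
side 235 16 [635.    4.9 239.3]
side 245 19 [629.8   5.3 250.3]
side 255 17 [624.4   6.5 260.8]
side 265 20 [618.    7.2 270.2]
side 275 14 [614.8   9.1 278.3]
red 53 [648.5  -4.3 217.9] 325.8867924528302 181.0943396226415
crop origin [263 128]
```

View pics/scene9z.png

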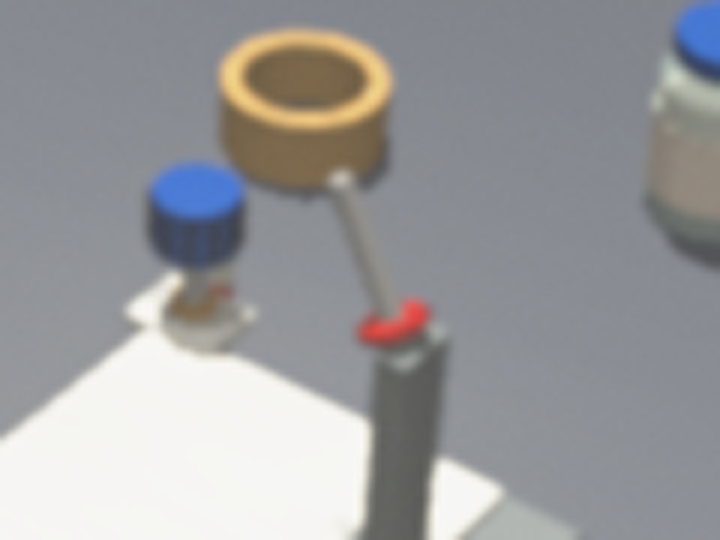

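View pics/side9z.png

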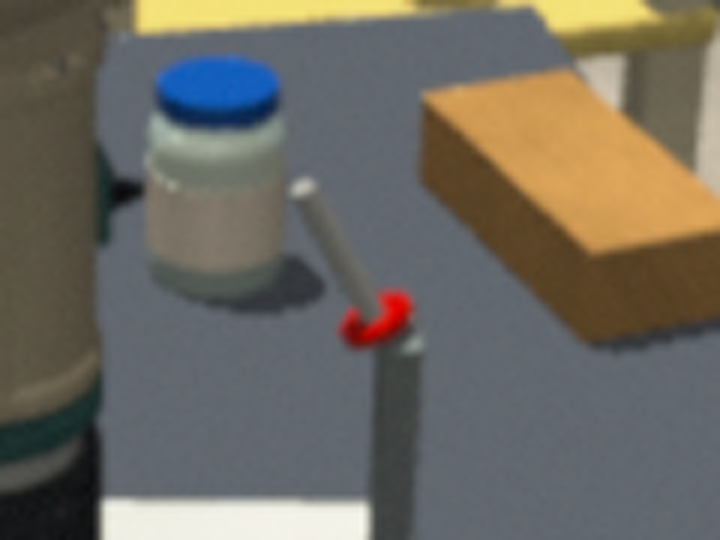

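View pics/w9.png

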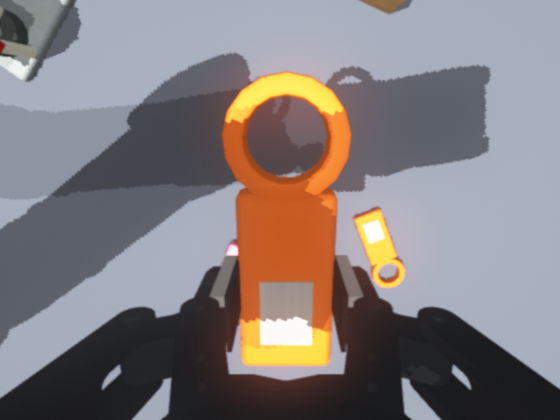

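```bash
python3 - <<'E'
from h import *
np.set_printoptions(precision=1,suppress=True)
D={n:cams.get_image(n) for n in ['scene','side']}
def ray(d,a):
    K=np.array(d['intrinsics']);T=np.array(d['cam_to_world'])
    r=T[:3,:3]@np.array([(a[0]-K[0,2])/K[0,0],(a[1]-K[1,2])/K[1,1],1]);return T[:3,3],r/np.linalg.norm(r)
def tri(a,b):
    A=[];B=[]
    for d,p in ((D['scene'],a),(D['side'],b)):
        o,r=ray(d,p);M=np.eye(3)-np.outer(r,r);A.append(M);B.append(M@o)
    A=np.vstack(A);B=np.hstack(B);x=np.linalg.lstsq(A,B,rcond=None)[0];return x,np.linalg.norm(A@x-B)
for nm,a,b in [('tip',(342,180),(303,188)),('collar',(390,312),(374,308)),('redc',(395,321),(377,318))]:
    x,e=tri(np.array(a)/6+[267,151]-.42,np.array(b)/6+[263,128]-.42)
    print(nm,x,e)
# model: peg axis in stand frame
ys=0
mid=np.array([458.8,41.8]);xs=np.array([np.cos(YAW),np.sin(YAW)])
for r in (160,170,180,190,200,210):
    print(r,mid+xs*r, mid+xs*(r-76*np.cos(np.radians(62))))
# overlay: project model with root at distance r
for n in D:
    d=D[n];im=cv2.cvtColor(d['frame'],cv2.COLOR_RGB2BGR);c={'scene':(267,151),'side':(263,128)}[n]
    cr=cv2.resize(im[c[1]:c[1]+90,c[0]:c[0]+120],None,fx=6,fy=6,interpolation=cv2.INTER_CUBIC)
    for r,col in ((192,(0,255,0)),(197,(255,0,0)),(202,(0,0,255))):
        p0=np.r_[mid+xs*r,212];p1=np.r_[mid+xs*(r-35.7),212+67.1]
        q=(proj(d,[p0,p1])-c+.42)*6
        cv2.line(cr,tuple(q[0].astype(int).tolist()),tuple(q[1].astype(int).tolist()),col,1)
    cv2.imwrite('pics/ov_%s.png'%n,cr)
E
```

```text
tip [616.8  18.8 273.5] 0.731676714471291
collar [647.8   9.8 217.5] 0.19491680708641868
redc [649.8  11.8 211.5] 0.14310965082834173
160 [616.3  13.8] [581.2  20. ]
170 [626.2  12. ] [591.   18.3]
180 [636.   10.3] [600.9  16.5]
190 [645.9   8.5] [610.7  14.8]
200 [655.7   6.8] [620.6  13. ]
210 [665.6   5. ] [630.4  11.3]
```

View pics/ov_scene.png

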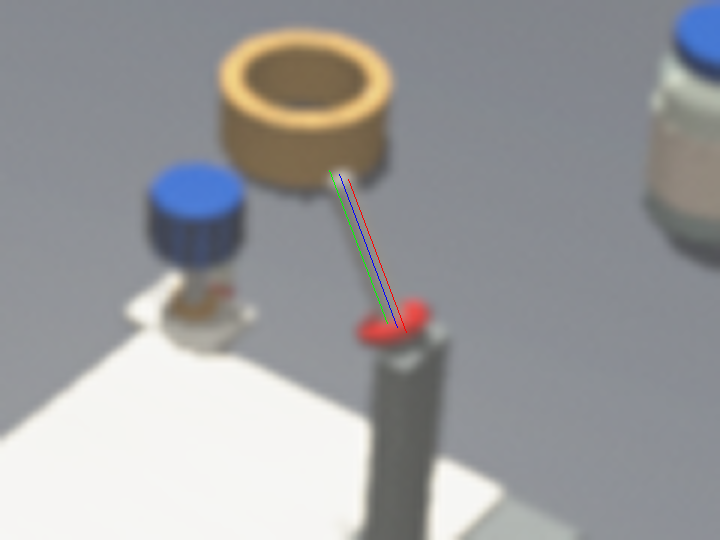

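View pics/ov_side.png

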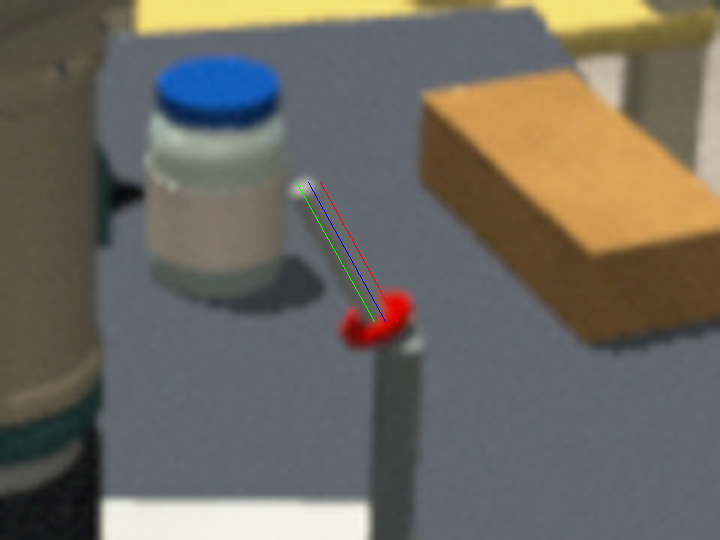

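```bash
python3 - <<'E'
from h import *
np.set_printoptions(precision=1,suppress=True)
from scipy.spatial.transform import Rotation as R
d=grab('wrist')
s=ctrl.read_state();M=R.from_euler('xyz',s['tool_rot']).as_matrix()
f=cv2.cvtColor(d['frame'],cv2.COLOR_RGB2HSV)
m=cv2.inRange(f,(3,120,60),(32,255,255));m[:,:215]=0;m[:,360:]=0
cs,h=cv2.findContours(m,cv2.RETR_CCOMP,cv2.CHAIN_APPROX_NONE)
P,u,v=cloud(d,m>0)
k=(abs(u-286)<62)&(v<190)
Q=(P[k]-s['eef_pos'])@M;print('ring depth: tool z',np.percentile(Q[:,2],[5,50,95]))
K=np.array(d['intrinsics']);T=np.array(d['cam_to_world'])
zt=np.median(Q[:,2]);top=s['eef_pos']+M@[0,0,zt]
for c,hh in zip(cs,h[0]):
    if len(c)<60 or hh[3]<0: continue
    W=[]
    for p in c[:,0]:
        r=T[:3,:3]@np.array([(p[0]-K[0,2])/K[0,0],(p[1]-K[1,2])/K[1,1],1]);o=T[:3,3];t=((top-o)@M[:,2])/(r@M[:,2]);W.append((o+t*r-s['eef_pos'])@M)
    W=np.array(W);print('hole',cv2.boundingRect(c),cv2.minEnclosingCircle(W[:,:2].astype(np.float32)))
shift([558,24,345],-1.749)
E
```

```text
ring depth: tool z [12.9 14.1 22.7]
hole (258, 281, 56, 66) ((-0.38664790987968445, 14.249382972717285), 19.14665412902832)
hole (246, 96, 82, 83) ((-0.22512343525886536, -59.608238220214844), 14.931936264038086)
at [ 432.7 -356.3  243.5] yaw -1.098 t 18.78 F [-0.5 -0.1 -3.9] q [ 0.3  0.6  0.5  1.8 -0.3  0.9 -0.1] -> linear [-281.9 -284.5 -101.1] yaw 0.651
```

Emit:
step_arm(
  linear=[
    [0, 0, -40],
    [0, 0, -80],
    [-20, -20, -101],
    [-282, -285, -101],
    [-282, -285, -101],
    [-282, -285, -101],
    [-282, -285, -101],
    [-282, -285, -101],
  ],
  yaw=[0, 0, 0, 0.1, 0.2, 0.3, 0.4, 0.5],
  gripper=[-1, -1, -1, -1, -1, -1, -1, -1],
)

```text
clock: 19.45
eef_pos: [507.3, -130.2, 345.5]
tool_rot: [3.14, 0.0, -1.603]
force: [0.9, -0.4, -4.2]
width: 38.3
```

```bash
python3 - <<'E'
from h import *
shift([557,24,345],-1.749)
E
```

```text
at [ 507.3 -130.2  345.5] yaw -1.603 t 19.45 F [ 0.9 -0.4 -4.2] q [-0.24  0.41  0.64  1.75 -0.27  1.07 -1.11] -> linear [-155.7  -44.7    0.5] yaw 0.146
```

Emit:
step_arm(
  linear=[
    [-40, -12, 0],
    [-80, -24, 0],
    [-115, -34, 0],
    [-140, -41, 0],
    [-156, -45, 0],
    [-156, -45, 0],
    [-156, -45, 0],
    [-156, -45, 0],
  ],
  yaw=[0.05, 0.1, 0.15, 0.15, 0.15, 0.15, 0.15, 0.15],
  gripper=[-1, -1, -1, -1, -1, -1, -1, -1],
)

```text
clock: 20.12
eef_pos: [556.1, 21.4, 345.7]
tool_rot: [3.14, -0.002, -1.749]
force: [-0.3, -0.1, -3.1]
width: 38.6
```

Emit:
step_arm(
  linear=[
    [0, 0, 0],
    [0, 0, 0],
  ],
  yaw=[0, 0],
  gripper=[-1, -1],
)

```text
clock: 20.28
eef_pos: [556.4, 21.0, 346.4]
tool_rot: [3.141, -0.0, -1.751]
force: [-0.6, -1.3, -3.7]
width: 38.0
```

```bash
python3 - <<'E'
from h import *
np.set_printoptions(precision=1,suppress=True)
d=grab('wrist','w10')
shift([558,24,345],-1.749)
root=np.array([651.3,7.6,212]);ax=np.array([-np.cos(YAW)*np.cos(np.radians(62)),-np.sin(YAW)*np.cos(np.radians(62)),np.sin(np.radians(62))])
print(proj(d,[root,root+ax*6,root+76*ax]),root+76*ax)
P,u,v=cloud(d)
s=ctrl.read_state()
k=(P[:,2]>255)&(P[:,2]<290)&(P[:,0]>590)&(P[:,0]<650)&(abs(P[:,1]-14)<30)
for lo in (255,265,272,277):
    q=P[k&(P[:,2]>=lo)&(P[:,2]<lo+6)];print(lo,len(q),q.mean(0) if len(q) else '')
g=grab('side','side10');grab('scene','scene10')
E
```

```text
at [556.4  21.2 346.4] yaw -1.75 t 20.33 F [ 0.3  0.1 -4.8] q [-0.5  0.5  0.7  1.7 -0.3  1.1 -1.5] -> linear [-3.  -1.   1.4] yaw -0.001
[[279.7  65.1]
 [279.6  68.9]
 [278.  127. ]] [616.2  13.8 279.1]
255 80 [629.   10.  258.7]
265 142 [624.6  10.8 268. ]
272 316 [617.1  12.1 276. ]
277 316 [616.8  12.3 278.5]
```

View pics/w10.png

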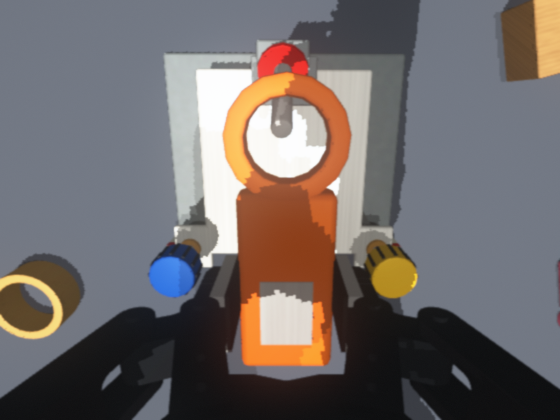

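View pics/side10.png

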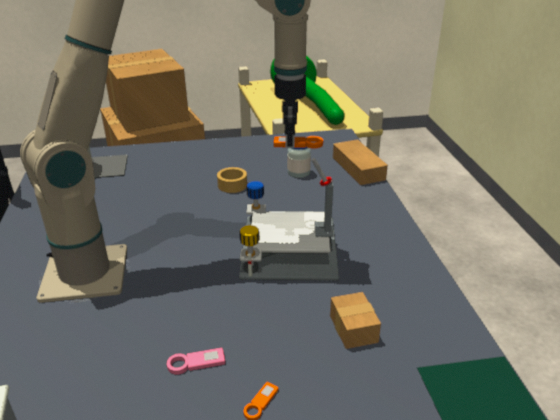

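Wrist view: the peg tip at (282,128) shows inside the eye (hole centre (286,137)), and the collar is at (284,65). I lower the eye over the tip.

Emit:
step_arm(
  linear=[
    [-2, 1, 15],
    [-2, 1, 30],
    [-2, 1, 40],
    [-2, 1, 40],
    [-2, 1, 40],
  ],
  yaw=[0, 0, 0, 0, 0],
  gripper=[-1, -1, -1, -1, -1],
)

```text
clock: 20.85
eef_pos: [555.9, 24.4, 306.2]
tool_rot: [3.141, -0.0, -1.748]
force: [-0.1, 0.1, -3.7]
width: 38.1
```

```bash
python3 - <<'E'
from h import *
d=grab('wrist','w11')
shift([641.3-58.7,8.2+10.5,252.3],-1.747)
E
```

```text
at [556.4  24.3 306.9] yaw -1.748 t 20.9 F [ 0.3 -0.5 -3.7] q [-0.51  0.5   0.63  1.73 -0.34  1.02 -1.5 ] -> linear [  0.9 -26.7  54.6] yaw -0.001
```

View pics/w11.png

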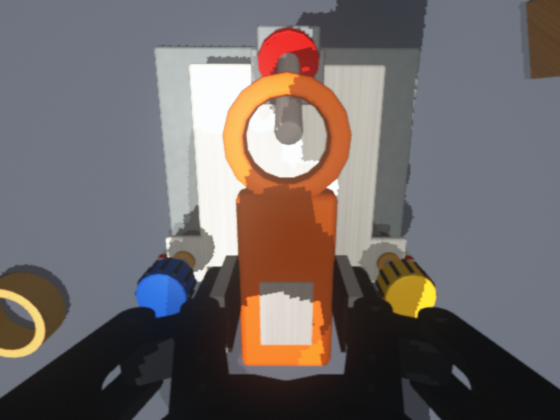

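Emit:
step_arm(
  linear=[
    [0, -4, 8],
    [0, -8, 17],
    [0, -13, 27],
    [1, -18, 37],
    [1, -18, 37],
    [1, -18, 37],
  ],
  yaw=[0, 0, 0, 0, 0, 0],
  gripper=[-1, -1, -1, -1, -1, -1],
)

```text
clock: 21.4
eef_pos: [573.3, 20.2, 268.3]
tool_rot: [3.14, -0.001, -1.749]
force: [0.7, -0.3, -4.5]
width: 38.2
```

```bash
python3 - <<'E'
from h import *
d=grab('wrist','w12')
shift([641.3-58.7,8.2+10.5,252.3],-1.747)
wl=grab('side')
im=cv2.cvtColor(wl['frame'],cv2.COLOR_RGB2BGR);c=proj(wl,[[600,10,250]])[0].astype(int)
cv2.imwrite('pics/side12z.png',cv2.resize(im[c[1]-50:c[1]+60,c[0]-70:c[0]+70],None,fx=5,fy=5,interpolation=cv2.INTER_CUBIC))
E
```

```text
at [573.5  20.2 268.9] yaw -1.748 t 21.45 F [-0.1  0.2 -4.1] q [-0.47  0.57  0.6   1.73 -0.38  0.96 -1.46] -> linear [-0.1 -9.2 16.6] yaw -0.001
```

View pics/w12.png

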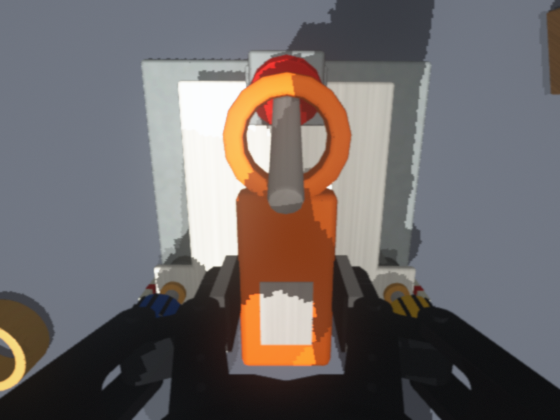

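View pics/side12z.png

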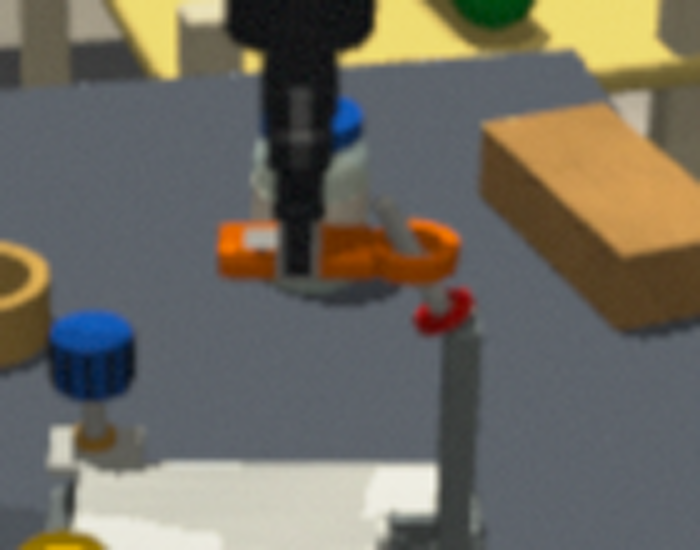

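Emit:
step_arm(
  linear=[
    [0, -3, 5],
    [0, -6, 10],
    [0, -8, 14],
    [0, -8, 14],
    [0, -8, 14],
  ],
  yaw=[0, 0, 0, 0, 0],
  gripper=[-1, -1, -1, -1, -1],
)

```text
clock: 21.92
eef_pos: [581.3, 19.1, 255.0]
tool_rot: [3.141, -0.0, -1.748]
force: [-0.2, -0.2, -3.8]
width: 38.2
```

Emit:
step_arm(
  linear=[
    [0, -1, 2],
    [0, -2, 4],
    [0, -2, 4],
  ],
  yaw=[0, 0, 0],
  gripper=[-1, -1, -1],
)

```text
clock: 22.17
eef_pos: [583.6, 18.7, 251.2]
tool_rot: [-3.142, -0.0, -1.748]
force: [0.6, 0.4, -3.8]
width: 38.2
```

```bash
python3 - <<'E'
from h import *
shift([641.3-58.7,8.2+10.5,252.3],-1.747)
d=grab('wrist','w13')
wl=grab('side')
im=cv2.cvtColor(wl['frame'],cv2.COLOR_RGB2BGR);c=proj(wl,[[600,10,250]])[0].astype(int)
cv2.imwrite('pics/side13z.png',cv2.resize(im[c[1]-50:c[1]+60,c[0]-70:c[0]+70],None,fx=5,fy=5,interpolation=cv2.INTER_CUBIC))
E
```

```text
at [583.6  18.7 251.2] yaw -1.748 t 22.17 F [ 0.6  0.4 -3.8] q [-0.45  0.6   0.59  1.72 -0.4   0.94 -1.45] -> linear [ 0.2  0.9 -1.1] yaw -0.001
```

View pics/side13z.png

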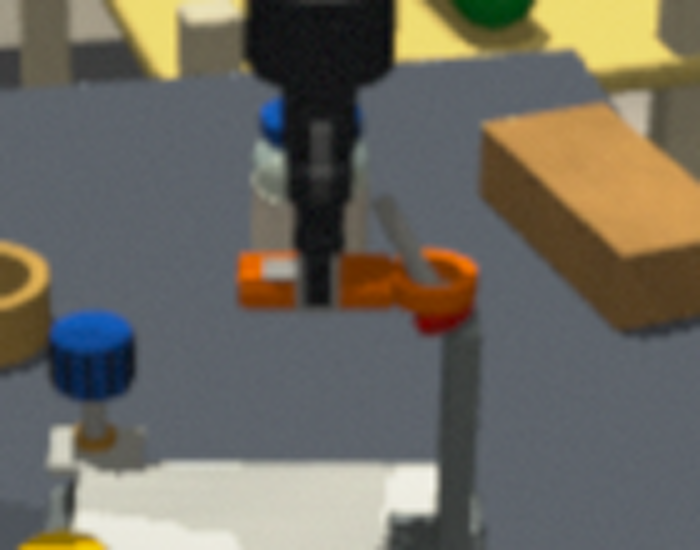

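View pics/w13.png

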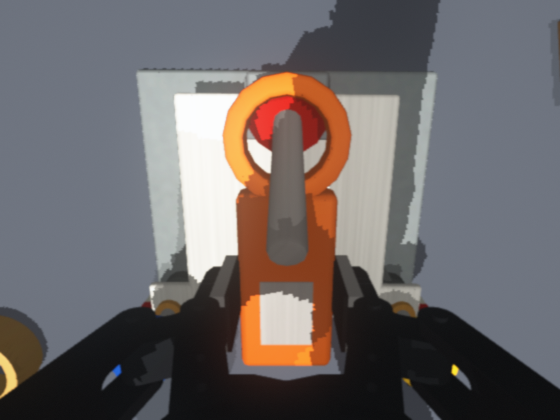

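Emit:
step_arm(
  linear=[
    [0, 0, 1],
    [0, -1, 2],
    [0, -1, 3],
    [0, -1, 3],
  ],
  yaw=[0, 0, 0, 0],
  gripper=[-1, -1, -1, -1],
)

```text
clock: 22.6
eef_pos: [584.4, 18.6, 248.8]
tool_rot: [-3.142, 0.0, -1.748]
force: [-3.2, 0.2, 1.4]
width: 38.4
```

Emit:
step_arm(
  linear=[
    [0, 0, 1],
    [0, -1, 2],
    [0, -1, 3],
    [0, -1, 3],
  ],
  yaw=[0, 0, 0, 0],
  gripper=[-1, -1, -1, -1],
)

```text
clock: 22.93
eef_pos: [585.3, 18.2, 245.8]
tool_rot: [-3.141, 0.0, -1.748]
force: [-5.4, -0.1, 5.1]
width: 38.4
```

Emit:
step_arm(
  linear=[
    [0, 0, 0],
    [0, 0, 0],
    [0, 0, 0],
    [0, 0, 0],
    [0, 0, 0],
    [0, 0, 0],
    [0, 0, 0],
    [0, 0, 0],
  ],
  yaw=[0, 0, 0, 0, 0, 0, 0, 0],
  gripper=[1, 1, 1, 1, 1, 1, 1, 1],
)

```text
clock: 23.6
eef_pos: [585.4, 18.4, 245.4]
tool_rot: [-3.142, -0.0, -1.748]
force: [-0.3, 0.2, 0.4]
width: 85.3
```

```bash
python3 - <<'E'
from h import *
shift([585.3,18.2,320],-1.747)
d=grab('wrist','w14')
for n in ['side','scene']:
    wl=grab(n)
    im=cv2.cvtColor(wl['frame'],cv2.COLOR_RGB2BGR);c=proj(wl,[[610,10,220]])[0].astype(int)
    cv2.imwrite('pics/%s14z.png'%n,cv2.resize(im[c[1]-50:c[1]+60,c[0]-70:c[0]+70],None,fx=5,fy=5,interpolation=cv2.INTER_CUBIC))
E
```

```text
at [585.4  18.4 245.4] yaw -1.748 t 23.6 F [-0.3  0.2  0.4] q [-0.44  0.61  0.58  1.73 -0.41  0.93 -1.44] -> linear [  0.2   0.1 -74.6] yaw -0.001
```

View pics/side14z.png

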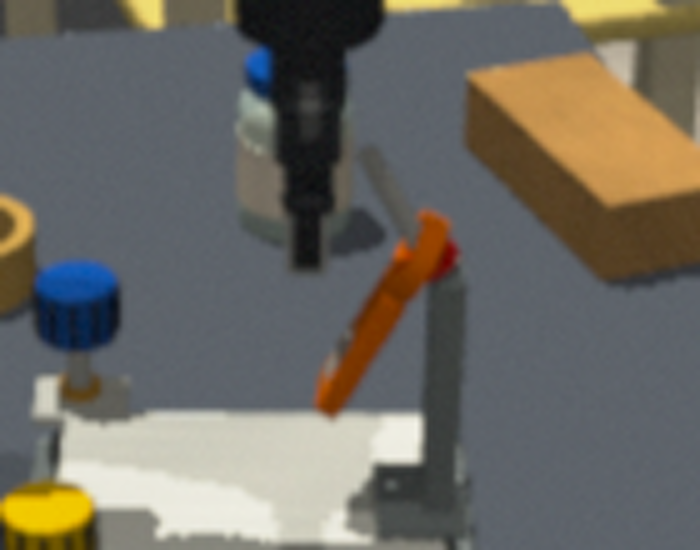

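View pics/w14.png

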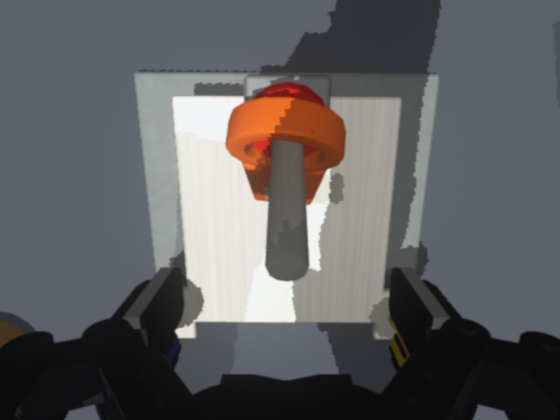

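Emit:
step_arm(
  linear=[
    [0, 20, 0],
    [0, 50, 0],
    [0, 80, -20],
    [0, 100, -55],
    [0, 120, -95],
    [0, 120, -110],
    [0, 120, -110],
    [0, 120, -110],
  ],
  yaw=[0, 0, 0, 0, 0, 0, 0, 0],
  gripper=[1, 1, 1, 1, 1, 1, 1, 1],
)

```text
clock: 24.42
eef_pos: [467.7, 39.8, 356.4]
tool_rot: [-3.139, 0.002, -1.747]
force: [-0.2, -0.6, 0.3]
width: 85.6
```

```bash
python3 - <<'E'
from h import *
np.set_printoptions(precision=1,suppress=True)
shift([450,150,350],-1)
wlevel('w15');wlevel()
level(2)
for n in ['side','scene']:
    wl=grab(n,n+'15')
    im=cv2.cvtColor(wl['frame'],cv2.COLOR_RGB2BGR);c=proj(wl,[[610,10,200]])[0].astype(int)
    cv2.imwrite('pics/%s15z.png'%n,cv2.resize(im[c[1]-50:c[1]+60,c[0]-70:c[0]+70],None,fx=5,fy=5,interpolation=cv2.INTER_CUBIC))
    for t in ['carton','jar','tape']:
        for r in cams.regions_of(n,t)[:1]:
            P,_,_=cloud(wl,r['pixels']);print(n,t,round(r['conf'],2),np.round(r['pixel']),np.median(P,0))
E
```

```text
at [467.7  39.8 356.4] yaw -1.747 t 24.42 F [-0.2 -0.6  0.3] q [-0.7  0.3  0.7  1.9 -0.2  1.  -1.6] -> linear [-105.3   36.8    6.5] yaw -0.747
wrist k 19960 0.8 deck n [ 0. -0.  1.] z at c [542.8  38.8  60.8] bench [ 0. -0.  1.] [452.8  67.8  -1.1] 113862 nx -0.0000 ny -0.0002 L 0.02 R -0.04
wrist k 19938 0.79 deck n [ 0. -0.  1.] z at c [542.4  38.7  60.7] bench [ 0. -0.  1.] [451.7  67.3  -1.1] 113625 nx 0.0003 ny -0.0001 L 0.08 R 0.06
scene nx -0.0013 ny 0.0008 k 1786  left -0.4mm right -0.2mm
scene nx 0.0002 ny 0.0027 k 1783  left -0.3mm right +0.4mm
side nx -0.0016 ny 0.0064 k 984  left -1.0mm right +0.4mm
side nx -0.0002 ny 0.0035 k 1024  left -0.4mm right +0.3mm
mean nx -0.0007 ny 0.0033 left -0.53 right +0.24 mm; tilt deg 0.19; turn CCW L -0.09 R 0.04
side carton 0.85 [355. 316.] [ 640.2 -342.6   58.4]
side jar 0.83 [297. 154.] [658.9 428.1  73.4]
side tape 0.96 [230. 180.] [427.3 377.6  29.7]
scene carton 0.86 [274. 335.] [ 659.5 -335.5   58.6]
scene jar 0.78 [386. 172.] [676.5 428.2  77.3]
```

View pics/side15z.png

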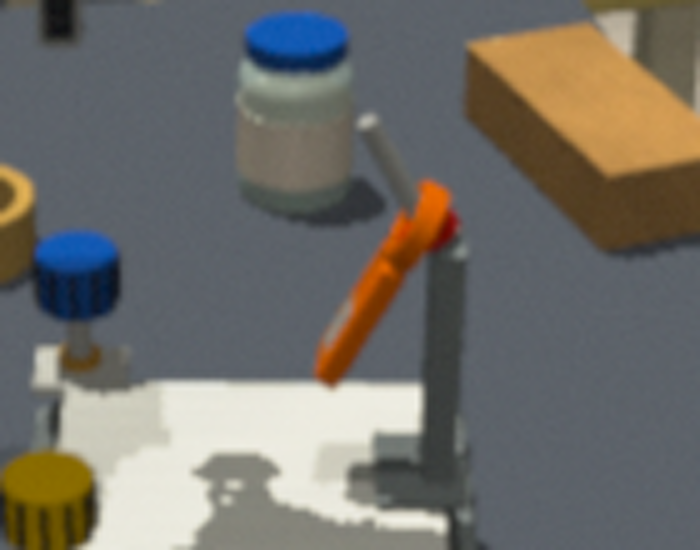

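View pics/scene15z.png

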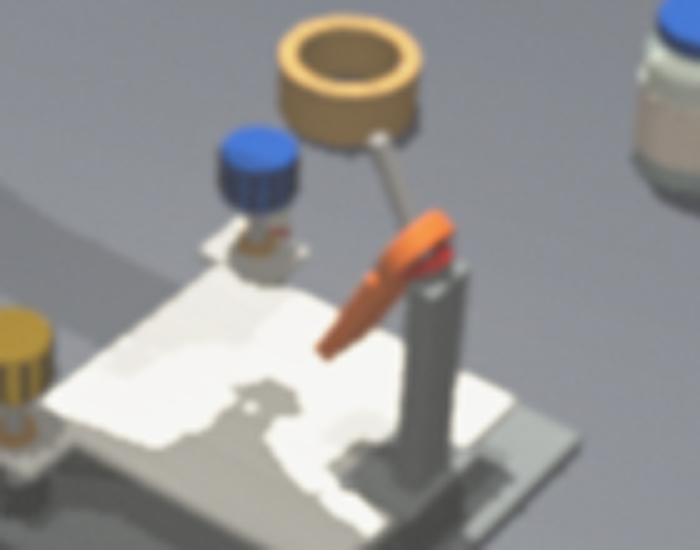

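View pics/w15.png

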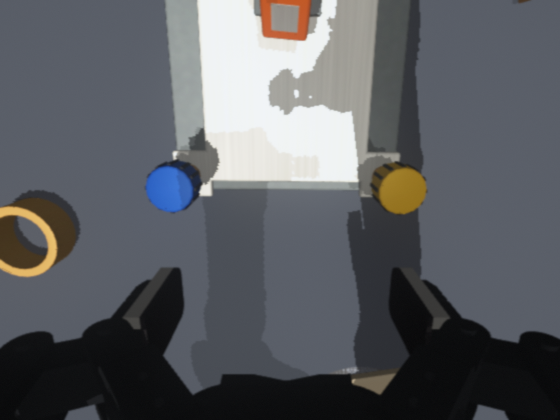

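The weight hangs against the collar, the deck is level, the bystanders have not moved and the gripper is clear. I hand the job in.

```bash
python3 -c "
from cell import ctrl
print(ctrl.finish_job(), ctrl.read_state()['clock'])"
```

```text
the job is handed in; nothing more can be done
the job is handed in; nothing more can be done
```

I levelled the deck, then hung the large orange weight on the peg against the red collar, let go and handed the job in at about 25 s of the 72 s allowed. No verdict was reported.

- **Levelling:** I turned the blue knob 1.68 rad counter-clockwise, the yellow 0.88 rad, then the blue another 0.13 rad. The level came from the deck's plane in the depth images. I did not read the red bands directly.
- **Final level check:** With the weight hanging, the wrist camera put both front corners within 0.1 mm of level. The scene camera agreed to about 0.4 mm. The side camera disagreed, giving -0.4 to -1.0 mm on the left corner. It saw only about half its usual deck points, because of shadow and the weight, so I trusted it least.
- **Hanging:** I slid the eye down the peg until it touched the collar (a change of about 9 N vertically), then opened the gripper. In the pictures the weight hangs front-down with its eye on the collar.
- **Bystanders:** The carton and jar measured within 2 mm of their starting places in both fixed cameras. The tape matched in the side camera. The network missed it in the scene camera, though it shows undisturbed in that picture.

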